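Strip a detector module and lay out its parts

TASK

Take the detector module on the jig apart from the top down. First set the striped chip in the middle of the white glass disc of the inspection stage and the gold chip in the middle of the pink foam, in either order; then stand the green board in the middle of the yellow tray, and last the copper plate in the middle of the steel pan, each of these two lying the long way of its tray. Set every part down gently and flat, face up, without dropping it.

Things in the scene. Friction and masses are not known exactly. Their poses are not given: they have to be found in the camera images.
- striped_chip: Loose imaging chip in a white ceramic package, 40 x 40 x 8 mm, violet and blue stripes on its dark face (face up), about 45 g. At the start it lies on the green board, beside the gold chip (either end). Origin: centre of its underside, z up. Sides square to its x and y.
- gold_chip: Loose imaging chip in a black package, 40 x 40 x 8 mm, with a gold frame and amber window on its face (face up), about 45 g. At the start it lies on the green board, beside the striped chip, centres about 54 mm apart along the board's y. Origin: centre of its underside, z up. Sides square to its x and y.
- board: Loose green readout board, 52 mm (x) by 112 mm (y), about 90 g: 4 mm thick, lower face 10 mm and top face 14 mm above the origin, on four white nylon standoffs (8 mm thick) near its corners; small black connector, 4 mm high, at its +y end. At the start it stands on the copper plate and carries the chips. Origin: centre of its footprint, at the feet, z up.
- cold_plate: Loose copper cold plate, 60 mm (x) by 140 mm (y), about 450 g: 6 mm thick, lower face 8 mm and top face 14 mm above the origin, on four white nylon feet (10 mm thick) near its corners. At the start it stands on the jig, under the board. Origin: centre of its footprint, at the feet, z up.
- jig: Fixed aluminium assembly jig, plate 110 mm (x) by 170 mm (y), top face 16 mm above the origin. The module stands on it: copper plate, on that the board, on that the two chips. White nylon posts (14 mm thick, tops 41 mm above the origin) at its corners, 47 mm in x and 77 mm in y from the centre. Origin: centre of its underside, z up. 
- stage: Fixed black inspection stage, 120 x 120 mm, with a round white glass disc (76 mm across) in the middle of its top and two small micrometer knobs at its sides (-x and +y). Place of the striped chip. Origin: centre of its underside, z up. Glass surface 22 mm above the origin, nothing stands higher.
- foam_box: Fixed shallow black box, 110 x 110 mm, filled with a pink foam pad (firm, 102 x 102 mm) that stands 2 mm above the rim. Place of the gold chip. Origin: centre of its underside, z up. Foam surface 12 mm above the origin.
- yellow_tray: Fixed shallow yellow tray, 136 mm (x) by 160 mm (y), wall 4 mm. Place of the green board, long way along the tray's y. Origin: centre of its underside, z up. Inner floor 4 mm and rim 10 mm above the origin.
- steel_pan: Fixed shallow steel pan, 136 mm (x) by 176 mm (y), wall 3 mm, with a small wire handle at each short end. Place of the copper plate, long way along the pan's y. Origin: centre of its underside, z up. Inner floor 3 mm and rim 8 mm above the origin.

How it is judged:
By the outcome, as a careful person would: the job done as asked, in the order asked, and still so for the second after the job is handed in, with the robot touching nothing.
It also fails if it takes over 122 s, if anything falls off the work surface, if the arm or the gripper's body presses on something with over 40 N, if the wrist force passes 120 N, or if a joint passes its speed limit or range.

ROBOT

A 6-joint arm with a two-finger parallel gripper is mounted at the origin on the work surface. World frame = base frame: x ahead of the robot, y to its left, z up, the work surface at z = 0. Lengths are in m, angles in rad, forces in N, time in s.
With the tool pointing down it reaches from about 0.25 to 0.775 m from the base axis. Payload 4 kg.
Tool frame: the origin (TCP) lies at the very end of the fingers, on their centre line; the grasp point (between the pads) lies 19 mm behind it; z points along the fingers, y is the line along which they close (so a half turn about z gives the same grasp; the last joint's range is limited). The gripper opens to 85 mm and grips with 20 to 120 N. Pads are 22 mm wide; open, the fingers measure 114 mm over their backs; the gripper's body (76 mm by 85 mm) begins 54 mm behind the grasp point. The pads swing forward as they close: fully open they stand 13 mm farther back than shut.
Start: joints at [1.028, 0.087, 1.371, -0, 1.684, -0.103], TCP at [0.234, 0.498, 0.192] pointing down, gripper open.
Joint ranges: [-3.1, 3.1], [-0.76, 2.03], [0.27, 2.55], [-1.08, 4.22], [0.17, 2.65], [-2.57, 2.57]. Speed limits (rad/s): [2.79, 2.79, 3.14, 3.14, 3.14, 3.14].

INTERFACE

Orientations are given as a rotation vector (axis times angle).
In Python, from rig import manip, vision, models gives the robot as it stands.
- The arm moves only by the tool play_rows, never from a script. Its argument "increments" is a list of rows, each a list of 7 numbers: the shift along the tool's x, y, z in m, then the turn, a rotation vector about the tool's x, y, z in rad, then the opening, from 0 (shut) to 1 (fully open). A call has 1 to 5 rows; each row is the pose to reach, as a shift and turn from the pose commanded when the call began, along the tool's axes at that moment; what a row does not reach only later rows make up. A row lasts 1/12 s, in which the tool goes at most 41.7 mm and 7.16 degrees, less where a joint would pass 70% of its speed; a pose out of reach is approached as far as the arm can. A call with a gripper value outside its range is refused whole. The fingers move at their own pace and stop on an object; "newtons" is the grip in N (left out, the last holds). Time passes only in rows, so rows that repeat a pose let the fingers close. It gives the time, the measured TCP pose, the force, the opening and the grip force at its end, in the units of the state.
- manip.observe(): the state, without advancing time (a new reading comes with each control period).
- vision.read_camera(name): name is "side" or "top"; returns (picture, depth): 420x560x3 uint8, red, green, blue; 420x560 float32, m along the optical axis (not along the pixel's ray), 0 where there is no reading.
- vision.calibration(name): a dict with "fx", "fy", "cx", "cy" (pixels), "rvec" (rotation vector, rad) and "tvec" (3), from world to camera coordinates, as OpenCV has them. Camera axes: x right, y down, z forward; pixel columns grow to the right and rows downward; lengths in m; the calibration is good to about 2 mm. A picture is of the moment at which its call begins. calibration takes no time and is no camera call.
- manip.finish_job(): hands the job in; it is judged then, once.
Trained networks look in the newest picture that a camera, given by its name, has taken for a name from the list of things; names that differ only in an ending like _2 or _b are one class to them, and where a whole thing is asked for, a point or a joint stands for the part that bears it (a point fixed in the world has none). Each returns a list of dicts, best first, with "p" (0 to 1); they miss things now and then, are a little off and sometimes report something else, mostly with a low value. They report only what shows in the picture. A call takes as long as a camera call.
- models.trace(query, camera): "region" (420x560 bool, what is visible of it) and "extent" ([left, top, right, bottom] in pixels, round what is visible of it).
The state is a dict: "time": time; "q": joint angles; "qvel": joint speeds; "joint_efforts": joint torques, N m; "tcp_pos": TCP position; "orientation": TCP orientation; "wrist_force": force on the tool from outside, world axes, zero at the start; "torque": the same for the moment, N m; "grip_width": finger opening in m; "grasp_force": force on a finger pad.
Only numpy, scipy, OpenCV 4.12 (cv2) and the standard library are available. Lean on these libraries where they do the work, as an engineer would, in place of code of your own. Each camera call takes 0.05 s, during which the arm holds its last target. There are 200 camera calls.

## Working session

There is one attempt and no reset: what is moved stays moved. The work goes in short steps, Python scripts to look and compute and a tool call to move; the robot and the scene stay as the last step left them, time stands still between calls to the robot, and variables do not carry over. Pictures are saved under pics/ and viewed, at most 14 in all, crops included, and the job is handed in when it is done.

Besides the shell and the picture viewer there is one more tool, called as a command line: name --pt "numbers of a row" for each row, then --argument value for the rest. play_rows: Moves the arm, as the interface text tells. Its arguments: {"type":"object","properties":{"increments":{"type":"array"},"newtons":{"type":"number"}},"required":["increments"]}

```bash
mkdir -p pics; ls; cat > h.py <<'E'
import numpy as np, cv2
from rig import manip, vision, models
from scipy.spatial.transform import Rotation as R
def cal(n):
    c=vision.calibration(n);return c,cv2.Rodrigues(np.array(c['rvec'],float))[0],np.array(c['tvec'],float).ravel()
def cloud(n,d):
    c,Rm,t=cal(n);v,u=np.mgrid[0:420,0:560]
    P=np.stack([(u-c['cx'])/c['fx']*d,(v-c['cy'])/c['fy']*d,d],-1)
    return (P-t)@Rm   # world
def shot(n,f=None):
    p,d=vision.read_camera(n)
    if f: cv2.imwrite('pics/'+f,p[:,:,::-1])
    return p,d,cloud(n,d)
def rect(W,m,z):
    """min-area rect of world xy on mask"""
    r=cv2.minAreaRect((W[m][:,:2]*1000).astype(np.float32));return r
E
python3 - <<'E'
from h import *
print(manip.observe())
for n in('top','side'):
    p,d,W=shot(n,n+'0.png');c,Rm,t=cal(n);print(n,c['fx'],-Rm.T@t,Rm[2])
E
```

```text
pics
{'time': 0.0, 'q': array([ 1.02786837e+00,  8.79542085e-02,  1.37226013e+00, -1.20913593e-05,
        1.68356560e+00, -1.03145675e-01]), 'qvel': array([-0.00040353, -0.00078546, -0.00033984,  0.00193099,  0.00224444,
        0.00086247]), 'joint_efforts': array([-3.62486153e-04, -3.51867986e+01, -3.13270068e+01, -2.69645689e-04,
        1.07383259e-02, -5.77228292e-06]), 'tcp_pos': array([0.23389164, 0.49715665, 0.19083665]), 'orientation': array([-0.68510756, -3.06527825,  0.00326335]), 'wrist_force': array([-0.21302851,  0.00865163, -0.59500552]), 'torque': array([-0.02173088,  0.02864086,  0.02583341]), 'grasp_force': 0.0, 'grip_width': 0.08536610197879113}
top 534.3283921788243 [0.39491571 0.02382538 1.06398377] [ 1.58111681e-01 -9.07502949e-04 -9.87420819e-01]
side 521.8239310635814 [ 0.5036335  -0.73424206  0.87483421] [ 0.05292764  0.68622169 -0.7254643 ]
```

View pics/top0.png

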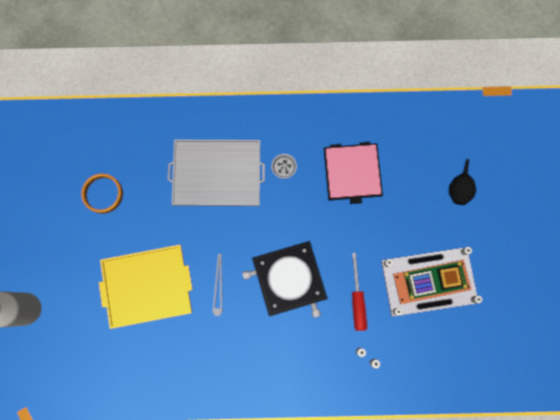

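View pics/side0.png

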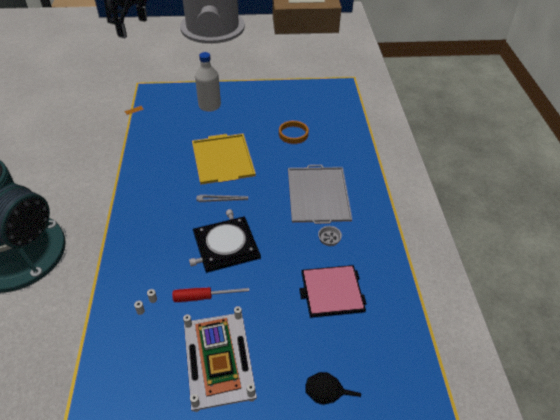

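```bash
python3 - <<'E'
from h import *
for n in('top','side'):
    p,d,W=shot(n)
    for q in['striped_chip','gold_chip','board','cold_plate','jig','stage','foam_box','yellow_tray','steel_pan']:
        for r in models.trace(q,n)[:2]:
            if r['p']<.3: continue
            m=r['region']&(d>0)
            if m.sum()<20: print(n,q,'few');continue
            z=W[m][:,2]; zs=np.percentile(z,[5,50,95])
            k=m&(abs(W[...,2]-zs[1])<.006)
            b=cv2.minAreaRect((W[m][:,:2]*1000).astype(np.float32))
            print(n,q,round(r['p'],2),np.round(r['extent']),m.sum(),'z',np.round(zs*1000,1),'med',np.round(W[k].mean(0)*1000,1),'rect',np.round(b[0],1),np.round(b[1],1),round(b[2],1))
E
```

```text
top striped_chip 0.57 [410. 272. 435. 297.] 465 z [49.  53.6 56.4] med [ 431.7 -253.2   53.6] rect [ 430. -254.] [43.3 40.5] 8.8
top gold_chip 0.87 [438. 266. 466. 290.] 495 z [47.  53.2 56.3] med [ 442.1 -306.3   53.2] rect [ 442.1 -309.2] [41.8 44.9] 8.3
top board 0.59 [403. 260. 465. 299.] 670 z [41.9 45.3 48.8] med [ 438.9 -279.7   45.3] rect [ 438.7 -284.1] [ 51.8 120.3] 9.6
top board 0.48 [ 97. 243. 190. 326.] 5912 z [ 2.6  6.1 12.4] med [439.8 278.5   6.1] rect [441.2 278.4] [138.8 178. ] 9.8
top cold_plate 0.91 [391. 260. 470. 307.] 518 z [27.7 31.  34.4] med [ 423.8 -247.7   31. ] rect [ 434.9 -278.3] [ 59.5 140.6] 9.5
top jig 0.69 [384. 246. 482. 315.] 2745 z [13.9 17.4 40.2] med [ 436.7 -273.2   17.1] rect [ 436.8 -281.2] [113.1 178.3] 7.1
top stage 0.75 [438. 268. 465. 288.] 469 z [49.7 53.3 56.3] med [ 442.3 -306.3   53.3] rect [ 442.8 -306.8] [41.5 40.5] 7.6
top stage 0.66 [245. 241. 326. 320.] 3981 z [10.9 20.9 25.3] med [448.2  -4.1  21.6] rect [434.5   3.4] [148.1 149.1] 16.0
top foam_box 0.63 [326. 143. 383. 204.] 3004 z [ 8.6 12.8 16.2] med [ 661.1 -138.4   12.8] r
[... 868 characters left out ...]
] med [ 437.1 -291.2   16.7] rect [ 434.3 -273.4] [112.4 184. ] 7.5
side stage 0.73 [191. 208. 259. 274.] 2694 z [ 8.9 20.4 24.7] med [447.1 -10.9  21.1] rect [432.5   3.1] [146.2 149.6] 14.7
side foam_box 0.85 [300. 264. 367. 315.] 2798 z [ 7.3 12.3 15.2] med [ 659.8 -144.4   12.3] rect [ 658.4 -141. ] [127.5 115.1] 2.0
side foam_box 0.58 [291. 164. 350. 222.] 3234 z [1.1 4.3 9.2] med [665.8 135.3   4.4] rect [667.3 143.7] [212.4 139.5] 88.4
side yellow_tray 0.77 [195. 133. 254. 182.] 2372 z [ 2.4  5.6 11.7] med [439.2 276.    5.7] rect [438.6 277.5] [135.3 184.6] 9.4
side steel_pan 0.71 [289. 164. 353. 223.] 3170 z [1.2 4.3 9.1] med [665.7 134.7   4.4] rect [666.7 137.9] [200.7 138.7] 88.4
```

The top view shows the module on the jig (pixels ~430,283), stage (290,278), foam (353,172), yellow tray (146,287) and steel pan (217,172). The side view agrees. The networks' `board` hit on the yellow tray and `stage` hit on the gold chip are false. Next I'll refine the positions.

```bash
cat >> h.py <<'E'
def toplane(n,uv,z):
    c,Rm,t=cal(n);uv=np.asarray(uv,float).reshape(-1,2)
    r=np.c_[(uv[:,0]-c['cx'])/c['fx'],(uv[:,1]-c['cy'])/c['fy'],np.ones(len(uv))]@Rm
    o=-Rm.T@t;return (o+r*((z-o[2])/r[:,2])[:,None])
def maskrect(n,m,z):
    """largest blob of mask -> plane z: centroid of rect, size, yaw(mod 90 near 0)"""
    k,l,s,_=cv2.connectedComponentsWithStats(m.astype(np.uint8));i=1+np.argmax(s[1:,4])
    ys,xs=np.nonzero(l==i);P=toplane(n,np.c_[xs,ys],z)[:,:2]*1000
    b=cv2.minAreaRect(P.astype(np.float32));a=(b[2]+45)%90-45
    return np.round(np.r_[P.mean(0),b[0],b[1],a],1)
E
python3 - <<'E'
from h import *
zz=dict(striped_chip=.052,gold_chip=.052,jig=.016,stage=.022,foam_box=.01,yellow_tray=.01,steel_pan=.008,board=.044,cold_plate=.030)
out=[]
for n in('top','side'):
    p,d,W=shot(n);hsv=cv2.cvtColor(p,cv2.COLOR_RGB2HSV);H,S,V=[hsv[...,i].astype(int) for i in range(3)]
    for q,z in zz.items():
        rs=[r for r in models.trace(q,n)]
        if q in('board',): rs=[r for r in rs if abs(W[r['region']][:,1].mean()+.28)<.1]
        if q=='stage': rs=[r for r in rs if abs(W[r['region']][:,1].mean())<.1]
        if rs: print(n,q,round(rs[0]['p'],2),maskrect(n,rs[0]['region'],z))
        if q=='foam_box' : out.append((n,p,d,W))
    near=lambda x,y,r:np.hypot(W[...,0]-x,W[...,1]-y)<r
    print(n,'glass',maskrect(n,near(.435,.003,.06)&(V>150)&(S<60),.022))
    print(n,'pink',maskrect(n,near(.66,-.14,.1)&(S>50)&((H>150)|(H<10))&(V>120),.012))
    print(n,'yellow',maskrect(n,near(.44,.278,.13)&(abs(H-27)<7)&(S>150),.008))
    print(n,'pan',maskrect(n,near(.667,.139,.14)&(S<70),.008))
    # stack top mask: anything > 48mm
    m=near(.436,-.28,.08)&(W[...,2]>.0485)
    k,l,s,ce=cv2.connectedComponentsWithStats(m.astype(np.uint8));print(n,'high',s[1:,4])
    sl=(slice(240,320),slice(375,490)) if n=='top' else (slice(300,415),slice(175,265))
    cv2.imwrite(f'pics/c_{n}.png',cv2.resize(p[sl][:,:,::-1],None,fx=5,fy=5,interpolation=cv2.INTER_CUBIC))
E
python3 - <<'E'
import cv2,numpy as np
a,b=cv2.imread('pics/c_top.png'),cv2.imread('pics/c_side.png')
h=max(a.shape[0],b.shape[0]);a=cv2.copyMakeBorder(a,0,h-a.shape[0],0,0,0);b=cv2.copyMakeBorder(b,0,h-b.shape[0],0,0,0)
c=np.hstack([a,b]);cv2.imwrite('pics/c.png',cv2.resize(c,None,fx=.75,fy=.75))
E
```

```text
top striped_chip 0.59 [ 431.8 -253.2  432.3 -253.3   40.7   42.3    9.9]
top gold_chip 0.91 [ 441.8 -306.6  442.2 -306.4   39.5   43.1    8.1]
top jig 0.58 [ 437.1 -275.   437.6 -280.2  113.1  180.     6.9]
top stage 0.81 [447.6  -3.9 433.6   4.3 145.1 145.2  15.2]
top foam_box 0.6 [ 660.5 -139.   657.9 -139.5  128.4  112.7    3.5]
top yellow_tray 0.77 [439.7 277.8 440.4 278.7 141.8 179.2  10.8]
top steel_pan 0.61 [666.3 140.2 667.3 140.8 195.  137.8  -1.3]
top board 0.94 [ 438.3 -275.8  437.8 -281.    52.1  114.1   10. ]
top cold_plate 0.66 [ 423.2 -226.3  430.8 -245.6   61.2   75.4   10.5]
top glass [449.   -4.4 448.6  -4.6  79.7  81.2  -1.2]
top pink [ 661.7 -138.5  662.1 -138.4  103.5  103.4    3.2]
top yellow [439.5 278.8 440.  279.1 132.3 174.    9.7]
top pan [665.9 138.5 666.2 138.9 195.2 135.7  -1.3]
top high [466   1   1   1 468   1   2   3   1  17   1   1   1   1   1   1]
side striped_chip 0.59 [ 430.3 -255.9  430.2 -255.7   41.    44.2   11.1]
side gold_chip 0.79 [ 441.4 -310.   441.3 -310.2   41.5   44.8    8.3]
side jig 0.87 [ 436.8 -289.8  434.4 -273.4  110.1  189.2    7.5]
side stage 0.68 [447.  -19.4 433.8  -8.3 142.8 153.4  15.3]
side foam_box 0.96 [ 659.2 -144.1  656.8 -142.5  127.5  115.5    3.3]
side yellow_tray 0.65 [438.9 270.6 438.3 276.7 138.3 180.    8.8]
side steel_pan 0.87 [664.7 131.1 664.6 137.9 195.8 138.2  -1.8]
side board 0.62 [ 435.5 -302.   436.2 -285.1   51.4  110.2    9.7]
side cold_plate 0.74 [ 428.8 -313.3  431.4 -280.8   58.8  142.9   12.3]
side glass [448.2  -4.  448.6  -2.5  73.1  75.5  -3.3]
side pink [ 660.9 -141.2  661.  -139.   101.4  102.8    3.1]
side yellow [439.3 275.1 439.2 280.4 133.4 174.5   9.7]
side pan [665.5 131.2 666.  137.8 194.6 135.6  -1.6]
side high [500   1 534   1   1]
```

View pics/c.png

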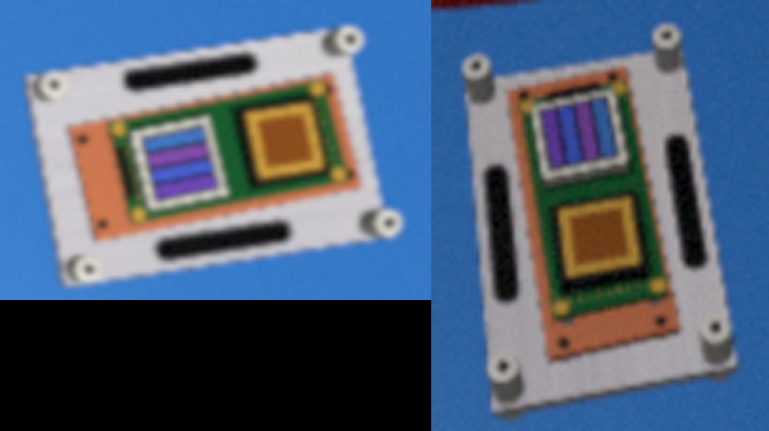

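The crop shows the striped chip at the +y side of the board and the gold chip at the -y side. The fingers can close along the board's x, and the black jig slots are flat.

```bash
cat > go.py <<'E'
import sys; from h import *
x,y,z,yaw=map(float,sys.argv[1:5])   # mm, deg (direction of closing axis)
s=manip.observe();T=R.from_rotvec(s['orientation']);M=T.as_matrix()
a=np.radians(yaw);c=np.array([np.cos(a),np.sin(a),0])
if len(sys.argv)<=5 and c@M[:,1]<0:c=-c
zt=np.array([0,0,-1.]);G=np.c_[np.cross(c,zt),c,zt]
rv=(T.inv()*R.from_matrix(G)).as_rotvec();dp=M.T@(np.array([x,y,z])/1000-s['tcp_pos'])
n=max(np.linalg.norm(dp)/.0415,np.degrees(np.linalg.norm(rv))/7.1)
print('t%.2f'%s['time'],'dp',np.round(dp,4),'rv',np.round(rv,4),'rows %.1f'%n,'tcp',np.round(s['tcp_pos'],4),'F',np.round(s['wrist_force'],1),'w%.4f g%.1f'%(s['grip_width'],s['grasp_force']),'q',np.round(s['q'],2))
E
python3 go.py 431.2 -253.4 100 9.8
```

```text
t2.10 dp [-0.4981 -0.5957  0.092 ] rv [ 1.000e-04 -0.000e+00  9.599e-01] rows 18.8 tcp [0.2342 0.4977 0.192 ] F [-0.2 -0.2 -0.2] w0.0853 g0.0 q [ 1.03  0.09  1.37 -0.    1.68 -0.1 ]
```

play_rows --pt "-0.025 -0.03 0.005 0 0 0.05 0.65" --pt "-0.05 -0.06 0.009 0 0 0.1 0.65" --pt "-0.075 -0.09 0.014 0 0 0.15 0.65" --pt "-0.1 -0.12 0.018 0 0 0.2 0.65" --pt "-0.125 -0.15 0.023 0 0 0.25 0.65" --newtons 30

```text
time: 2.52
tcp_pos: [0.2835, 0.3072, 0.169]
orientation: [1.064, 2.955, 0.001]
wrist_force: [1.1, -0.3, 0.3]
grip_width: 0.0556
grasp_force: 0.0
```

```bash
python3 go.py 431.2 -253.4 100 9.8
```

```text
t2.52 dp [-0.4712 -0.3378  0.0689] rv [9.000e-04 1.000e-04 7.085e-01] rows 14.1 tcp [0.2835 0.3072 0.169 ] F [ 1.1 -0.3  0.3] w0.0556 g0.0 q [ 0.69 -0.21  1.7  -0.    1.65 -0.19]
```

play_rows --pt "-0.031 -0.023 0.005 0 0 0.048 0.65" --pt "-0.063 -0.045 0.009 0 0 0.095 0.65" --pt "-0.094 -0.068 0.014 0 0 0.143 0.65" --pt "-0.126 -0.09 0.018 0 0 0.19 0.65" --pt "-0.157 -0.113 0.023 0 0 0.236 0.65"

```text
time: 2.93
tcp_pos: [0.3329, 0.12, 0.1463]
orientation: [1.405, 2.808, 0.002]
wrist_force: [1.0, 0.9, -0.8]
grip_width: 0.0554
grasp_force: 0.0
```

play_rows --pt "-0.036 -0.0145 0.002 0 0 0.048 0.65" --pt "-0.072 -0.029 0.004 0 0 0.095 0.65" --pt "-0.108 -0.0435 0.006 0 0 0.143 0.65" --pt "-0.143 -0.058 0.008 0 0 0.19 0.65" --pt "-0.179 -0.0725 0.01 0 0 0.236 0.65"

```text
time: 3.35
tcp_pos: [0.3824, -0.0669, 0.1363]
orientation: [1.727, 2.623, 0.001]
wrist_force: [0.8, 0.9, 0.2]
grip_width: 0.0553
grasp_force: 0.0
```

play_rows --pt "-0.038 -0.006 0.002 0 0 0.048 0.65" --pt "-0.076 -0.0115 0.004 0 0 0.095 0.65" --pt "-0.114 -0.017 0.006 0 0 0.143 0.65" --pt "-0.153 -0.023 0.008 0 0 0.19 0.65" --pt "-0.191 -0.0286 0.01 0 0 0.236 0.65"

```text
time: 3.77
tcp_pos: [0.4321, -0.2538, 0.126]
orientation: [2.025, 2.401, 0.0]
wrist_force: [1.2, -0.1, -0.1]
grip_width: 0.0556
grasp_force: 0.0
```

```bash
python3 go.py 431.2 -253.4 60 9.8
```

```text
t3.77 dp [ 0.0006 -0.0009  0.066 ] rv [ 0.0006  0.0003 -0.0011] rows 1.6 tcp [ 0.4321 -0.2538  0.126 ] F [ 1.2 -0.1 -0.1] w0.0556 g0.0 q [-0.64  0.    1.59  0.    1.55 -0.81]
```

play_rows --pt "0.0006 -0.0009 0.03 0 0 0 0.65" --pt "0.0006 -0.0009 0.055 0 0 0 0.65" --pt "0.0006 -0.0009 0.07 0 0 0 0.65" --pt "0.0006 -0.0009 0.079 0 0 0 0.65" --pt "0.0006 -0.0009 0.08 0 0 0 0.65"

```text
time: 4.18
tcp_pos: [0.4297, -0.2502, 0.0437]
orientation: [-2.019, -2.401, 0.0]
wrist_force: [0.4, -0.1, -0.1]
grip_width: 0.0551
grasp_force: 0.0
```

```bash
python3 go.py 431.2 -253.4 45.5 9.8; python3 - <<'E'
from h import *
p,d,W=shot('side');cv2.imwrite('pics/s1.png',cv2.resize(p[280:410,160:290][:,:,::-1],None,fx=4,fy=4))
E
```

```text
t4.18 dp [-0.0034  0.001  -0.0018] rv [-0.003  -0.0033  0.0018] rows 0.1 tcp [ 0.4297 -0.2502  0.0437] F [ 0.4 -0.1 -0.1] w0.0551 g0.0 q [-0.64  0.05  1.71  0.    1.39 -0.81]
```

View pics/s1.png

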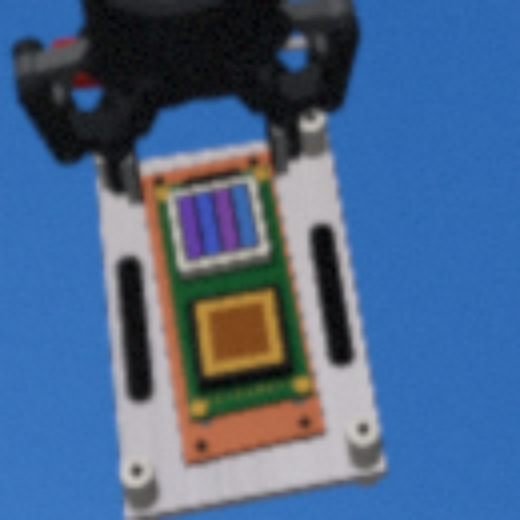

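```bash
python3 go.py 431.2 -253.4 45.5 9.8; python3 - <<'E'
from h import *
s=manip.observe()
for n in('side','top'):
    p,d,W=shot(n);c,Rm,t=cal(n)
    for nm,P in(('tcp',s['tcp_pos']),('chip',[.4312,-.2534,.052])):
        q=Rm@np.array(P)+t;print(n,nm,c['fx']*q[0]/q[2]+c['cx'],c['fy']*q[1]/q[2]+c['cy'])
    if n=='side':
        for u,v in((192,328),(193,325),(230,320),(230,318),(215,336)): print(u,v,p[v,u],np.round(W[v,u],4))
        cv2.imwrite('pics/s2.png',cv2.resize(p[280:410,160:290][:,:,::-1],None,fx=4,fy=4))
    else: cv2.imwrite('pics/t2.png',cv2.resize(p[230:330,370:500][:,:,::-1],None,fx=4,fy=4))
a,b=cv2.imread('pics/s2.png'),cv2.imread('pics/t2.png');b=cv2.copyMakeBorder(b,0,120,0,0,0)
cv2.imwrite('pics/st2.png',cv2.resize(np.hstack([a,b]),None,fx=.75,fy=.75))
E
```

```text
t4.23 dp [-0.0028  0.0002 -0.0003] rv [-0.0012 -0.0014  0.0021] rows 0.1 tcp [ 0.4305 -0.2507  0.0452] F [-0.5  0.4 -0.9] w0.0555 g0.0 q [-0.64  0.05  1.71  0.    1.39 -0.81]
side tcp 214.11781628188731 335.6443772020019
side chip 214.16666022031848 335.0002274945012
192 328 [95 94 94] [ 0.3982 -0.2669  0.1016]
193 325 [66 67 69] [ 0.4011 -0.2676  0.112 ]
230 320 [63 64 63] [ 0.4621 -0.2577  0.1056]
230 318 [64 65 68] [ 0.4624 -0.2564  0.1097]
215 336 [100  61 137] [ 0.433  -0.2572  0.055 ]
top tcp 420.00150905304145 284.02049347030146
top chip 422.3813405038421 283.48574480106856
```

View pics/st2.png

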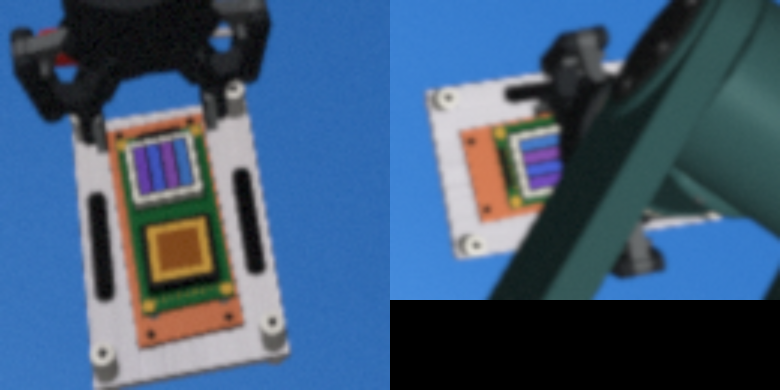

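```bash
python3 go.py 431.2 -253.4 45.5 9.8; python3 - <<'E'
from h import *
p,d,W=shot('side')
print(d[300:336:3,192]);
for u in(190,192,194,230,232):
    print(u,[(v,*np.round(W[v,u]*1000).astype(int),int(p[v,u].mean())) for v in range(312,336,2)])
E
```

```text
t4.33 dp [-0.0017 -0.001   0.0019] rv [0.0017 0.0018 0.0024] rows 0.1 tcp [ 0.4319 -0.2516  0.0474] F [ 0.5 -0.5  0.7] w0.0560 g0.0 q [-0.64  0.05  1.7   0.    1.39 -0.81]
[0.8168501  0.82223225 0.82331586 0.8235946  0.8272361  0.84176034
 0.8497923  0.8607744  0.86353415 0.8700828  0.96935004 0.96608216]
190 [(312, np.int64(402), np.int64(-274), np.int64(162), 22), (314, np.int64(400), np.int64(-270), np.int64(150), 24), (316, np.int64(399), np.int64(-268), np.int64(141), 22), (318, np.int64(399), np.int64(-270), np.int64(138), 20), (320, np.int64(398), np.int64(-270), np.int64(131), 25), (322, np.int64(397), np.int64(-265), np.int64(117), 25), (324, np.int64(396), np.int64(-266), np.int64(113), 27), (326, np.int64(395), np.int64(-266), np.int64(107), 17), (328, np.int64(394), np.int64(-265), np.int64(98), 132), (330, np.int64(383), np.int64(-220), np.int64(18), 189), (332, np.int64(383), np.int64(-224), np.int64(16), 188), (334, np.int64(384), np.int64(-230), np.int64(19), 185)]
192 [(312, np.int64(405), np.int64(-275), np.int64(162), 15), (314, np.int64(403), np.int64(-267), np.in
[... 1951 characters left out ...]
(15), 136)]
232 [(312, np.int64(466), np.int64(-254), np.int64(124), 45), (314, np.int64(466), np.int64(-253), np.int64(116), 52), (316, np.int64(466), np.int64(-257), np.int64(116), 51), (318, np.int64(466), np.int64(-257), np.int64(110), 60), (320, np.int64(465), np.int64(-258), np.int64(105), 84), (322, np.int64(465), np.int64(-258), np.int64(99), 115), (324, np.int64(461), np.int64(-211), np.int64(16), 186), (326, np.int64(461), np.int64(-214), np.int64(14), 186), (328, np.int64(461), np.int64(-220), np.int64(17), 187), (330, np.int64(461), np.int64(-225), np.int64(18), 188), (332, np.int64(461), np.int64(-231), np.int64(20), 187), (334, np.int64(461), np.int64(-232), np.int64(16), 189)]
```

play_rows --pt "0 0 0 0 0 0 0.65" --pt "0 0 0 0 0 0 0.65" --pt "0 0 0 0 0 0 0.65"

```text
time: 4.63
tcp_pos: [0.4316, -0.2514, 0.0469]
orientation: [2.02, 2.404, 0.0]
wrist_force: [0.2, 0.6, -0.0]
grip_width: 0.0555
grasp_force: 0.0
```

```bash
python3 go.py 431.2 -253.4 45.5 9.8; python3 - <<'E'
from h import *
for n in('side','top'):
    p,d,W=shot(n)
    near=(np.hypot(W[...,0]-.432,W[...,1]+.252)<.075)&(W[...,2]>.06)&(d>0)
    z=W[near][:,2];print(n,np.percentile(z*1000,[0,.5,1,2,5,10,50]).round(),near.sum())
    ys,xs=np.nonzero(near&(W[...,2]<.12));print(xs.min(),xs.max(),ys.min(),ys.max())
p,d,W=shot('side')
print([(v,*np.round(W[v,203]*1000).astype(int).tolist(),int(p[v,203].mean())) for v in range(284,312,2)])
E
```

```text
t4.63 dp [-0.0019 -0.0007  0.0014] rv [0.0013 0.0012 0.0022] rows 0.1 tcp [ 0.4316 -0.2514  0.0469] F [ 0.2  0.6 -0. ] w0.0555 g0.0 q [-0.64  0.05  1.7   0.    1.39 -0.81]
side [ 92. 109. 121. 141. 159. 190. 414.] 13551
187 235 312 330
top [ 96. 140. 145. 162. 194. 286. 445.] 9476
418 423 260 267
[(284, 432, -290, 257, 17), (286, 431, -289, 251, 19), (288, 431, -290, 247, 23), (290, 431, -290, 243, 19), (292, 430, -290, 237, 22), (294, 430, -291, 233, 14), (296, 429, -288, 225, 22), (298, 429, -289, 221, 8), (300, 425, -272, 191, 14), (302, 425, -275, 189, 9), (304, 422, -262, 165, 13), (306, 422, -262, 159, 79), (308, 404, -162, 0, 110), (310, 404, -168, 2, 111)]
```

The picture puts the fingertips about 50 mm above the height the state reports, and both cameras agree. I'll trust the pictures and go down in small steps.

play_rows --pt "-0.0019 -0.0007 0.01 0 0 0 0.65" --pt "-0.0019 -0.0007 0.02 0 0 0 0.65" --pt "-0.0019 -0.0007 0.025 0 0 0 0.65" --pt "-0.0019 -0.0007 0.025 0 0 0 0.65" --pt "-0.0019 -0.0007 0.025 0 0 0 0.65"

```text
time: 5.2
tcp_pos: [0.43, -0.2526, 0.0198]
orientation: [-2.02, -2.403, 0.0]
wrist_force: [0.2, 0.2, 0.3]
grip_width: 0.0557
grasp_force: 0.0
```

```bash
cat > tip.py <<'E'
from h import *
# fingertip height as seen: lowest finger pixels in the side view, above thr (mm)
import sys
thr=float(sys.argv[1])/1000
s=manip.observe();t=s['tcp_pos'];print('tcp',t.round(4),'F',s['wrist_force'].round(1),'w',s['grip_width'].round(4),'g',round(s['grasp_force'],1))
p,d,W=shot('side');a=R.from_rotvec(s['orientation']).as_matrix()
L=(W-t)@a
for sg in(-1,1):
    m=(d>0)&(abs(L[...,0])<.03)&(sg*L[...,1]>.02)&(sg*L[...,1]<.06)&(W[...,2]>thr)&(W[...,2]<thr+.08)&(p.max(2)<110)
    q=W[m];o=np.argsort(q[:,2])[:10];ys,xs=np.nonzero(m)
    print(sg,m.sum(),'low z',(q[o][:,2]*1000).round(),'y',(q[:,1].min()*1000).round(),'cols',xs.min(),xs.max(),'row',ys.max())
if len(sys.argv)>2: cv2.imwrite('pics/'+sys.argv[2],cv2.resize(p[260:410,140:300][:,:,::-1],None,fx=4,fy=4))
E
python3 tip.py 58 s3.png
```

```text
Traceback (most recent call last):
  File "tip.py", line 5, in <module>
    s=manip.observe();t=s['tcp_pos'];print('tcp',t.round(4),'F',s['wrist_force'].round(1),'w',s['grip_width'].round(4),'g',round(s['grasp_force'],1))
                                                                                              ^^^^^^^^^^^^^^^^^^^^^
AttributeError: 'float' object has no attribute 'round'
```

```bash
sed -i "s/s\['grip_width'\].round(4)/round(s['grip_width'],4)/" tip.py; python3 tip.py 58 s3.png
```

```text
tcp [ 0.43   -0.2526  0.0198] F [0.2 0.2 0.3] w 0.0557 g 0.0
-1 339 low z [63. 70. 70. 73. 75. 75. 75. 76. 76. 76.] y -277.0 cols 174 198 row 338
1 346 low z [68. 69. 69. 72. 72. 72. 73. 73. 73. 74.] y -267.0 cols 224 246 row 332
```

View pics/s3.png

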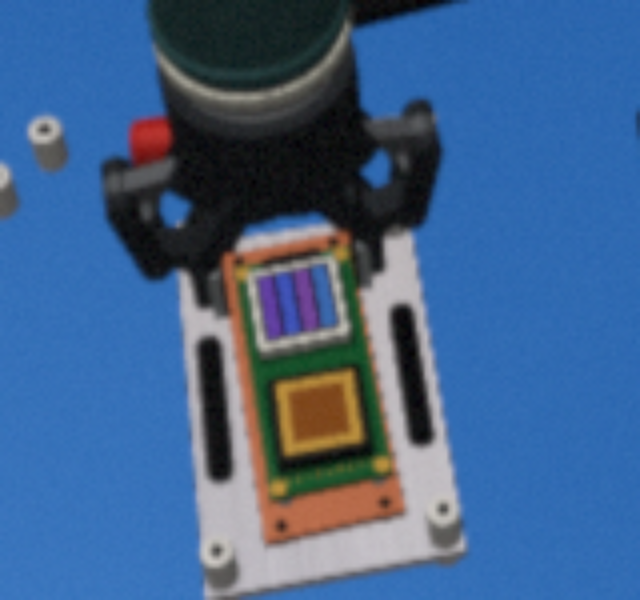

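play_rows --pt "0.0008 -0.001 0.008 0 0 0 0.65" --pt "0.0008 -0.001 0.014 0 0 0 0.65" --pt "0.0008 -0.001 0.018 0 0 0 0.65" --pt "0.0008 -0.001 0.018 0 0 0 0.65" --pt "0.0008 -0.001 0.018 0 0 0 0.65"

```text
time: 5.67
tcp_pos: [0.4292, -0.2523, 0.0025]
orientation: [-2.02, -2.404, -0.0]
wrist_force: [0.1, -0.7, -0.6]
grip_width: 0.0555
grasp_force: 0.0
```

```bash
python3 go.py 431.2 -253.4 0 9.8;python3 tip.py 36 s4.png
```

```text
t5.67 dp [-0.0015  0.0018  0.0025] rv [-0.0007 -0.0008  0.002 ] rows 0.1 tcp [ 0.4292 -0.2523  0.0025] F [ 0.1 -0.7 -0.6] w0.0555 g0.0 q [-0.65  0.09  1.75  0.    1.3  -0.82]
tcp [ 0.4292 -0.2523  0.0025] F [ 0.1 -0.7 -0.6] w 0.0555 g 0.0
-1 354 low z [41. 42. 42. 42. 42. 43. 43. 43. 43. 43.] y -285.0 cols 175 204 row 354
1 375 low z [41. 41. 42. 42. 42. 43. 43. 43. 43. 43.] y -277.0 cols 224 246 row 349
```

View pics/s4.png

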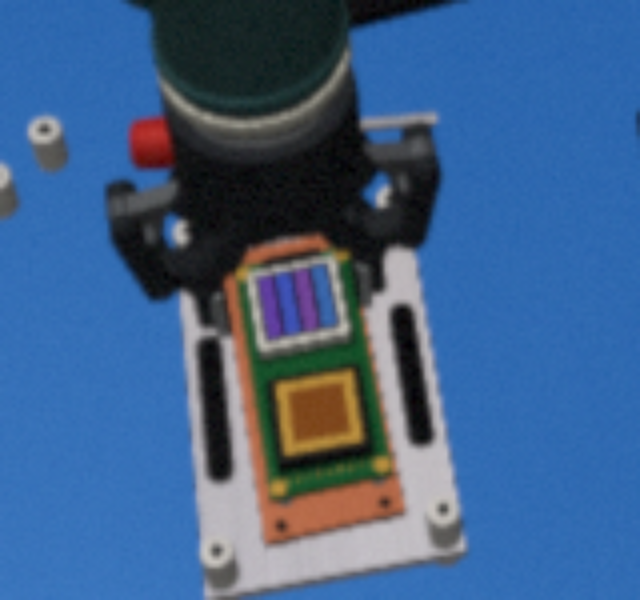

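play_rows --pt "-0.001 0.001 0.003 0 0 0 0.65" --pt "-0.001 0.001 0.004 0 0 0 0.65" --pt "-0.001 0.001 0.004 0 0 0 0.6" --pt "-0.001 0.001 0.004 0 0 0 0.56" --pt "-0.001 0.001 0.004 0 0 0 0.52"

```text
time: 6.13
tcp_pos: [0.431, -0.2534, -0.0007]
orientation: [2.021, 2.405, 0.001]
wrist_force: [0.1, 0.7, 0.8]
grip_width: 0.0501
grasp_force: 31.1
```

play_rows --pt "0 0 0 0 0 0 0.48" --pt "0 0 0 0 0 0 0.44" --pt "0 0 0 0 0 0 0.4" --pt "0 0 0 0 0 0 0.4" --pt "0 0 0 0 0 0 0.4" --newtons 30

```text
time: 6.55
tcp_pos: [0.4311, -0.2534, -0.0007]
orientation: [2.021, 2.405, 0.001]
wrist_force: [1.1, 1.5, 2.2]
grip_width: 0.0501
grasp_force: 31.2
```

```bash
python3 go.py 431.2 -253.4 50 9.8;python3 tip.py 46 s5.png
```

```text
t6.55 dp [-0.      0.0002 -0.0507] rv [0.0008 0.0004 0.002 ] rows 1.2 tcp [ 0.4311 -0.2534 -0.0007] F [1.1 1.5 2.2] w0.0501 g31.2 q [-0.65  0.1   1.75  0.    1.29 -0.82]
tcp [ 0.4311 -0.2534 -0.0007] F [1.1 1.5 2.2] w 0.0501 g 31.2
-1 382 low z [46. 46. 46. 46. 46. 46. 47. 47. 47. 47.] y -287.0 cols 176 205 row 354
1 375 low z [46. 46. 46. 46. 46. 47. 47. 47. 47. 47.] y -277.0 cols 225 247 row 348
```

View pics/s5.png

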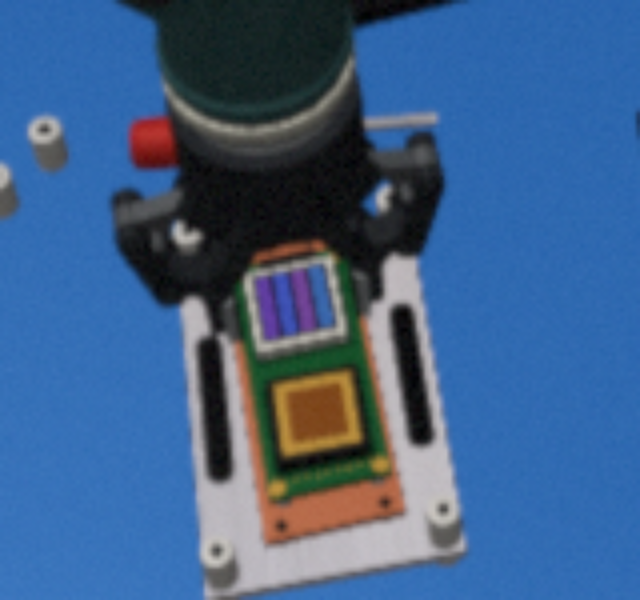

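The fingers stopped at 50 mm, which means they hold the board's edges and sit a few mm too low. I'll open, rise and try again.

play_rows --pt "0 0 0 0 0 0 0.65" --pt "0 0 0 0 0 0 0.65" --pt "0 0 -0.004 0 0 0 0.65" --pt "0 0 -0.004 0 0 0 0.65" --pt "0 0 -0.004 0 0 0 0.6" --newtons 20

```text
time: 7.02
tcp_pos: [0.4307, -0.2535, 0.0032]
orientation: [2.021, 2.405, -0.0]
wrist_force: [0.3, 0.3, 0.1]
grip_width: 0.0511
grasp_force: 0.0
```

play_rows --pt "0 0 0 0 0 0 0.55" --pt "0 0 0 0 0 0 0.5" --pt "0 0 0 0 0 0 0.4" --pt "0 0 0 0 0 0 0.4" --pt "0 0 0 0 0 0 0.4"

```text
time: 7.43
tcp_pos: [0.431, -0.2536, 0.0034]
orientation: [2.021, 2.404, 0.0]
wrist_force: [0.3, -0.4, 2.3]
grip_width: 0.039
grasp_force: 22.5
```

play_rows --pt "0 0 0 0 0 0 0.4" --pt "0 0 -0.005 0 0 0 0.4" --pt "0 0 -0.015 0 0 0 0.4" --pt "0 0 -0.03 0 0 0 0.4" --pt "0 0 -0.06 0 0 0 0.4" --newtons 30

```text
time: 7.85
tcp_pos: [0.4281, -0.2514, 0.0603]
orientation: [-2.016, -2.398, 0.001]
wrist_force: [0.4, -0.7, -1.5]
grip_width: 0.0389
grasp_force: 31.3
```

```bash
python3 go.py 448.6 -4 62 15.2;python3 tip.py 70 s6.png
```

```text
t7.85 dp [ 0.2402  0.0628 -0.0006] rv [-0.0055 -0.0066 -0.0924] rows 6.0 tcp [ 0.4281 -0.2514  0.0603] F [ 0.4 -0.7 -1.5] w0.0389 g31.3 q [-0.65  0.04  1.69  0.    1.42 -0.82]
tcp [ 0.4281 -0.2514  0.0603] F [ 0.4 -0.7 -1.5] w 0.0389 g 31.3
-1 121 low z [103. 105. 106. 107. 108. 108. 109. 109. 110. 111.] y -276.0 cols 178 200 row 332
1 97 low z [106. 108. 109. 109. 109. 109. 110. 111. 111. 111.] y -262.0 cols 222 237 row 321
```

View pics/s6.png

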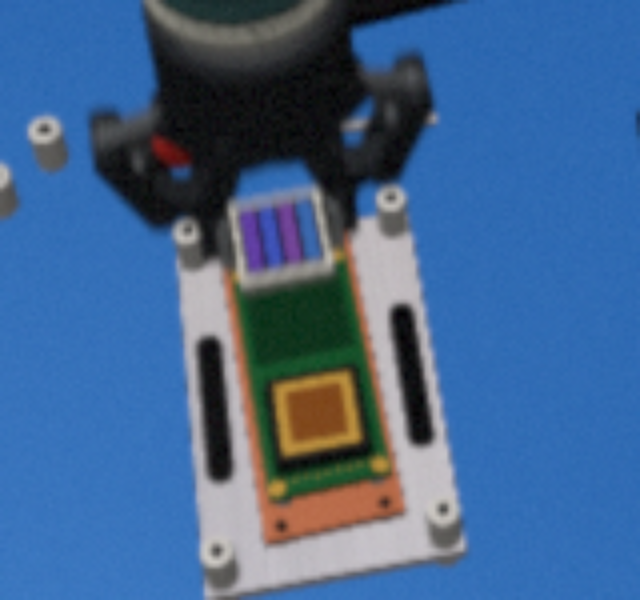

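The chip is lifted level, and the board and gold chip stayed in place.

play_rows --pt "0.038 0.01 -0.002 0 0 -0.02 0.4" --pt "0.076 0.02 -0.002 0 0 -0.04 0.4" --pt "0.114 0.03 -0.002 0 0 -0.06 0.4" --pt "0.152 0.04 -0.002 0 0 -0.08 0.4" --pt "0.19 0.05 -0.002 0 0 -0.0924 0.4"

```text
time: 8.32
tcp_pos: [0.4473, -0.056, 0.0657]
orientation: [1.907, 2.495, 0.001]
wrist_force: [1.5, 0.1, -1.0]
grip_width: 0.039
grasp_force: 31.3
```

```bash
python3 go.py 448.6 -4 10 15.2
```

```text
t8.32 dp [0.0499 0.0148 0.0557] rv [0.0013 0.0006 0.0001] rows 1.8 tcp [ 0.4473 -0.056   0.0657] F [ 1.5  0.1 -1. ] w0.0390 g31.3 q [-0.25 -0.08  1.79  0.    1.43 -0.52]
```

play_rows --pt "0.035 0.01 0 0 0 0 0.4" --pt "0.0499 0.0148 0.02 0 0 0 0.4" --pt "0.0499 0.0148 0.045 0 0 0 0.4" --pt "0.0499 0.0148 0.06 0 0 0 0.4" --pt "0.0499 0.0148 0.06 0 0 0 0.4"

```text
time: 8.73
tcp_pos: [0.4452, -0.0045, 0.0018]
orientation: [-1.902, -2.492, 0.006]
wrist_force: [-1.4, 0.4, -0.6]
grip_width: 0.0392
grasp_force: 31.3
```

play_rows --pt "0 0 0 0 0 0 0.4" --pt "0 0 0 0 0 0 0.4"

```text
time: 8.9
tcp_pos: [0.4495, -0.0059, 0.0063]
orientation: [1.907, 2.494, 0.002]
wrist_force: [0.9, 0.1, 0.2]
grip_width: 0.0388
grasp_force: 31.3
```

```bash
python3 go.py 448.6 -4 -18.7 15.2
cat > chip.py <<'E'
import sys;from h import *
q=sys.argv[1]
for n in('side','top'):
    p,d,W=shot(n)
    for r in models.trace(q,n)[:2]:
        m=cv2.erode(r['region'].astype(np.uint8),np.ones((5,5)))>0
        m&=d>0
        if m.sum()<10: print(n,'few',r['extent']);continue
        z=np.median(W[m][:,2]);print(n,round(r['p'],2),r['extent'],r['region'].sum(),'z %.1f'%(z*1000),maskrect(n,r['region'],float(sys.argv[2])/1000))
E
python3 chip.py striped_chip 54
```

```text
t8.90 dp [ 0.0021 -0.0005  0.025 ] rv [ 0.0021  0.0008 -0.0003] rows 0.6 tcp [ 0.4495 -0.0059  0.0063] F [0.9 0.1 0.2] w0.0388 g31.3 q [-0.14 -0.02  1.86  0.    1.3  -0.4 ]
side 0.66 [219.0, 219.2, 236.3, 241.4] 316 z 56.4 [449.6 -10.6 448.9 -10.3  40.9  49.9  13.3]
side 0.41 [189.6, 209.8, 260.3, 271.2] 2269 z 20.4 [449.3 -57.7 441.  -47.2 141.9 122.2  13.4]
```

play_rows --pt "0.001 -0.0005 0.01 0 0 0 0.4" --pt "0.0015 -0.0005 0.018 0 0 0 0.4" --pt "0.0018 -0.0005 0.022 0 0 0 0.4" --pt "0.0018 -0.0005 0.023 0 0 0 0.4" --pt "0.0018 -0.0005 0.023 0 0 0 0.4"

```text
time: 9.52
tcp_pos: [0.4467, -0.0038, -0.0185]
orientation: [-1.907, -2.494, 0.002]
wrist_force: [-2.0, 0.3, 2.8]
grip_width: 0.0392
grasp_force: 33.5
```

play_rows --pt "0 0 0.0005 0 0 0 0.4" --pt "0 0 0.001 0 0 0 0.4" --pt "0 0 0.001 0 0 0 0.4" --pt "0 0 0.001 0 0 0 0.4"

```text
time: 9.85
tcp_pos: [0.4467, -0.0038, -0.0186]
orientation: [-1.907, -2.495, 0.002]
wrist_force: [-4.4, 0.3, 6.9]
grip_width: 0.0394
grasp_force: 36.6
```

```bash
python3 go.py 448.6 -4 -18.7 15.2;python3 chip.py striped_chip 30
```

```text
t9.85 dp [-0.0007  0.0018  0.0001] rv [-0.0017 -0.0006  0.0003] rows 0.0 tcp [ 0.4467 -0.0038 -0.0186] F [-4.4  0.3  6.9] w0.0394 g36.6 q [-0.14  0.01  1.89 -0.    1.25 -0.4 ]
side 0.84 [215.1, 226.5, 233.5, 251.4] 283 z 31.8 [447.   -8.9 446.1  -7.9  38.9  45.3  15. ]
top 0.64 [242.9, 273.0, 320.0, 319.8] 581 z 19.9 [400.2  23.5 404.1  21.3  44.2  44.6  15.8]
top 0.3 [102.5, 244.8, 194.2, 328.6] 5858 z 5.7 [438.6 272.6 439.8 272.8 134.6 172.    9.5]
```

play_rows --pt "0 0 -0.0025 0 0 0 0.4" --pt "0 0 -0.003 0 0 0 0.4" --pt "0 0 -0.003 0 0 0 0.4" --pt "0 0 -0.003 0 0 0 0.4" --pt "0 0 -0.003 0 0 0 0.4"

```text
time: 10.47
tcp_pos: [0.4474, -0.0039, -0.0163]
orientation: [-1.908, -2.496, 0.0]
wrist_force: [-0.2, 0.5, -1.1]
grip_width: 0.039
grasp_force: 31.4
```

```bash
python3 go.py 448.6 -4 -18.7 15.2
```

```text
t10.47 dp [-0.0004  0.0012  0.0024] rv [-0.0003 -0.0002  0.0001] rows 0.1 tcp [ 0.4474 -0.0039 -0.0163] F [-0.2  0.5 -1.1] w0.0390 g31.4 q [-0.14  0.    1.89  0.    1.25 -0.4 ]
```

play_rows --pt "0 0.001 0 0 0 0 0.4" --pt "0 0.001 0.0015 0 0 0 0.4" --pt "0 0.001 0.0022 0 0 0 0.4" --pt "0 0.001 0.0024 0 0 0 0.4" --pt "0 0.001 0.0024 0 0 0 0.4"

```text
time: 10.88
tcp_pos: [0.4484, -0.0037, -0.0185]
orientation: [-1.908, -2.496, 0.0]
wrist_force: [0.2, -0.2, -0.5]
grip_width: 0.0391
grasp_force: 31.3
```

play_rows --pt "0 0 0 0 0 0 0.48" --pt "0 0 0 0 0 0 0.56" --pt "0 0 0 0 0 0 0.62" --pt "0 0 0 0 0 0 0.65" --pt "0 0 0 0 0 0 0.65"

```text
time: 11.3
tcp_pos: [0.4485, -0.0036, -0.0183]
orientation: [1.908, 2.496, 0.0]
wrist_force: [-0.1, -0.6, 0.7]
grip_width: 0.0555
grasp_force: 0.0
```

play_rows --pt "0 0 -0.01 0 0 0 0.65" --pt "0 0 -0.03 0 0 0 0.65" --pt "0 0 -0.06 0 0 0 0.65" --pt "0 0 -0.08 0 0 0 0.65" --pt "0 0 -0.08 0 0 0 0.65"

```text
time: 11.72
tcp_pos: [0.4525, -0.0042, 0.0677]
orientation: [1.902, 2.488, 0.009]
wrist_force: [-0.1, 0.4, 0.6]
grip_width: 0.0554
grasp_force: 0.0
```

```bash
python3 go.py 441.8 -307 60 9.5;python3 chip.py striped_chip 30;python3 chip.py gold_chip 52
```

```text
t11.72 dp [-0.2894 -0.0899  0.008 ] rv [0.0105 0.0038 0.0997] rows 7.3 tcp [ 0.4525 -0.0042  0.0677] F [-0.1  0.4  0.6] w0.0554 g0.0 q [-0.13 -0.08  1.79  0.    1.42 -0.4 ]
side 0.68 [213.2, 230.1, 236.4, 249.5] 323 z 31.7 [448.   -8.2 448.1  -8.   42.9  46.4  15.5]
side 0.88 [205.6, 351.3, 232.0, 378.8] 557 z 53.4 [ 439.7 -309.9  439.9 -309.6   40.    43.7    8.1]
top 0.6 [438.5, 267.2, 467.5, 289.3] 474 z 53.6 [ 441.4 -307.   441.7 -307.5   41.3   44.7    8.2]
```

play_rows --pt "-0.038 -0.012 0.002 0 0 0.025 0.65" --pt "-0.077 -0.024 0.004 0 0 0.05 0.65" --pt "-0.115 -0.036 0.006 0 0 0.075 0.65" --pt "-0.154 -0.048 0.006 0 0 0.1 0.65" --pt "-0.192 -0.06 0.006 0 0 0.117 0.65" --newtons 20

```text
time: 12.53
tcp_pos: [0.4401, -0.2061, 0.0548]
orientation: [-2.051, -2.378, 0.0]
wrist_force: [0.2, 1.0, -0.5]
grip_width: 0.0553
grasp_force: 0.0
```

```bash
python3 go.py 441 -307.2 30 8.5
```

```text
t12.53 dp [-0.1001 -0.014   0.0247] rv [-0.0009 -0.001  -0.0007] rows 2.5 tcp [ 0.4401 -0.2061  0.0548] F [ 0.2  1.  -0.5] w0.0553 g0.0 q [-0.55  0.02  1.72  0.    1.4  -0.7 ]
```

play_rows --pt "-0.034 -0.005 0 0 0 0 0.65" --pt "-0.068 -0.0095 0 0 0 0 0.65" --pt "-0.1 -0.014 0 0 0 0 0.65" --pt "-0.1 -0.014 0.02 0 0 0 0.65" --pt "-0.1 -0.014 0.035 0 0 0 0.65"

```text
time: 12.95
tcp_pos: [0.4417, -0.308, 0.0197]
orientation: [2.054, 2.376, 0.0]
wrist_force: [-0.4, 1.0, -0.7]
grip_width: 0.0554
grasp_force: 0.0
```

play_rows --pt "0 0 0.003 0 0 0 0.65" --pt "0 0 0.003 0 0 0 0.65" --pt "0 0 0.003 0 0 0 0.65" --pt "0 0 0.003 0 0 0 0.65"

```text
time: 13.28
tcp_pos: [0.4425, -0.3057, 0.0186]
orientation: [2.049, 2.38, 0.0]
wrist_force: [-0.0, 0.7, -0.1]
grip_width: 0.0556
grasp_force: 0.0
```

```bash
python3 go.py 441 -307.2 3.3 8.5
```

```text
t13.28 dp [-0.0012 -0.0018  0.0153] rv [0.0012 0.0012 0.0008] rows 0.4 tcp [ 0.4425 -0.3057  0.0186] F [-0.   0.7 -0.1] w0.0556 g0.0 q [-0.71  0.16  1.64  0.    1.34 -0.86]
```

play_rows --pt "-0.0012 -0.0018 0.008 0 0 0 0.65" --pt "-0.0012 -0.0018 0.013 0 0 0 0.65" --pt "-0.0012 -0.0018 0.0152 0 0 0 0.65" --pt "-0.0012 -0.0018 0.0152 0 0 0 0.65" --pt "-0.0012 -0.0018 0.0152 0 0 0 0.6"

```text
time: 13.7
tcp_pos: [0.4401, -0.3069, 0.0021]
orientation: [-2.05, -2.38, -0.0]
wrist_force: [-0.6, -0.7, -1.1]
grip_width: 0.051
grasp_force: 0.0
```

play_rows --pt "0 0 0 0 0 0 0.55" --pt "0 0 0 0 0 0 0.5" --pt "0 0 0 0 0 0 0.4" --pt "0 0 0 0 0 0 0.4" --pt "0 0 0 0 0 0 0.4"

```text
time: 14.12
tcp_pos: [0.4408, -0.3076, 0.0033]
orientation: [2.049, 2.379, 0.0]
wrist_force: [0.0, 0.0, 4.8]
grip_width: 0.0393
grasp_force: 23.7
```

```bash
python3 go.py 441 -307.2 3.3 8.5
```

```text
t14.12 dp [0.0004 0.0003 0.    ] rv [0.0012 0.0014 0.    ] rows 0.0 tcp [ 0.4408 -0.3076  0.0033] F [0.  0.  4.8] w0.0393 g23.7 q [-0.71  0.17  1.66  0.    1.31 -0.86]
```

play_rows --pt "0 0 0 0 0 0 0.4" --pt "0 0 -0.005 0 0 0 0.4" --pt "0 0 -0.015 0 0 0 0.4" --pt "0 0 -0.03 0 0 0 0.4" --pt "0 0 -0.06 0 0 0 0.4" --newtons 30

```text
time: 14.53
tcp_pos: [0.4376, -0.3048, 0.0591]
orientation: [-2.045, -2.373, -0.0]
wrist_force: [-0.4, 0.6, -0.0]
grip_width: 0.0393
grasp_force: 30.5
```

```bash
python3 go.py 661.3 -138.7 40 3.2; python3 chip.py gold_chip 108; python3 chip.py board 44
```

```text
t14.53 dp [0.1311 0.2459 0.0186] rv [-0.0062 -0.0069  0.0925] rows 6.7 tcp [ 0.4376 -0.3048  0.0591] F [-0.4  0.6 -0. ] w0.0393 g30.5 q [-0.71  0.12  1.6   0.    1.43 -0.86]
side 0.62 [202.9, 335.2, 227.9, 360.9] 606 z 108.9 [ 436.6 -309.2  436.  -308.    41.3   44.9   10.1]
top 0.53 [450.4, 265.4, 470.8, 287.3] 349 z 117.8 [ 442.9 -303.8  442.7 -304.8   39.9   29.7    8. ]
side 0.61 [202.6, 330.8, 238.5, 385.3] 901 z 44.9 [ 440.9 -316.4  440.2 -312.7   54.3   57.     9.5]
```

play_rows --pt "0.018 0.034 0 0 0 0.02 0.4" --pt "0.037 0.069 0 0 0 0.04 0.4" --pt "0.056 0.104 0 0 0 0.06 0.4" --pt "0.074 0.139 0 0 0 0.08 0.4" --pt "0.093 0.175 0 0 0 0.0925 0.4"

```text
time: 15.35
tcp_pos: [0.6, -0.1879, 0.061]
orientation: [-2.159, -2.28, 0.002]
wrist_force: [0.2, -0.5, -0.3]
grip_width: 0.0389
grasp_force: 30.6
```

```bash
python3 go.py 661.3 -138.7 -10 3.2
```

```text
t15.35 dp [0.0458 0.064  0.0709] rv [-0.0022 -0.0009 -0.0013] rows 2.6 tcp [ 0.6    -0.1879  0.061 ] F [ 0.2 -0.5 -0.3] w0.0389 g30.6 q [-0.39  0.32  1.36 -0.    1.47 -0.45]
```

play_rows --pt "0.022 0.032 0 0 0 0 0.4" --pt "0.0458 0.064 0.005 0 0 0 0.4" --pt "0.0458 0.064 0.03 0 0 0 0.4" --pt "0.0458 0.064 0.055 0 0 0 0.4" --pt "0.0458 0.064 0.07 0 0 0 0.4"

```text
time: 15.77
tcp_pos: [0.6591, -0.1381, -0.0124]
orientation: [-2.152, -2.281, 0.005]
wrist_force: [-0.7, 0.1, -1.1]
grip_width: 0.0386
grasp_force: 30.6
```

play_rows --pt "0 0 0 0 0 0 0.4" --pt "0 0 0 0 0 0 0.4" --pt "0 0 0 0 0 0 0.4"

```text
time: 16.02
tcp_pos: [0.6613, -0.1403, -0.0069]
orientation: [2.158, 2.282, 0.001]
wrist_force: [-0.2, -0.1, 0.4]
grip_width: 0.0386
grasp_force: 30.6
```

```bash
python3 go.py 661.3 -138.7 -28.7 3.2;python3 chip.py gold_chip 39
```

```text
t16.02 dp [0.0016 0.     0.0218] rv [ 0.0009  0.0002 -0.0002] rows 0.5 tcp [ 0.6613 -0.1403 -0.0069] F [-0.2 -0.1  0.4] w0.0386 g30.6 q [-0.29  0.47  1.3   0.    1.37 -0.35]
side 0.76 [322.9, 273.1, 345.1, 293.2] 340 z 43.0 [ 662.  -143.1  660.6 -141.5   39.9   44.3    2.8]
top 0.61 [347.2, 163.6, 353.8, 176.0] 76 z 45.4 [ 657.7 -128.1  658.9 -127.9    9.9   28.5   -2.5]
```

play_rows --pt "0.001 0 0.008 0 0 0 0.4" --pt "0.0012 0 0.014 0 0 0 0.4" --pt "0.0012 0 0.018 0 0 0 0.4" --pt "0.0012 0 0.018 0 0 0 0.4" --pt "0.0012 0 0.018 0 0 0 0.4"

```text
time: 16.63
tcp_pos: [0.6601, -0.1385, -0.0266]
orientation: [-2.157, -2.281, 0.001]
wrist_force: [-0.8, 0.0, -0.8]
grip_width: 0.0387
grasp_force: 30.6
```

```bash
python3 go.py 661.3 -138.7 -28.7 3.2
```

```text
t16.63 dp [-0.0002  0.0012  0.0021] rv [-0.0017 -0.0007  0.0001] rows 0.1 tcp [ 0.6601 -0.1385 -0.0266] F [-0.8  0.  -0.8] w0.0387 g30.6 q [-0.29  0.48  1.32  0.    1.34 -0.35]
```

play_rows --pt "0 0.0008 0 0 0 0 0.4" --pt "0 0.0008 0.001 0 0 0 0.4" --pt "0 0.0008 0.0017 0 0 0 0.4" --pt "0 0.0008 0.002 0 0 0 0.4" --pt "0 0.0008 0.002 0 0 0 0.4"

```text
time: 17.05
tcp_pos: [0.6617, -0.1387, -0.0276]
orientation: [2.158, 2.283, 0.0]
wrist_force: [0.1, -0.0, -0.6]
grip_width: 0.0387
grasp_force: 30.7
```

```bash
python3 go.py 661.3 -138.7 -28.7 3.2;python3 chip.py gold_chip 20
```

```text
t17.05 dp [ 0.     -0.0004  0.0011] rv [ 0.0001 -0.      0.0001] rows 0.0 tcp [ 0.6617 -0.1387 -0.0276] F [ 0.1 -0.  -0.6] w0.0387 g30.7 q [-0.29  0.49  1.31  0.    1.34 -0.35]
side 0.68 [324.1, 277.4, 345.1, 294.5] 332 z 22.3 [ 662.  -142.2  660.7 -141.1   39.5   44.4    2.4]
side 0.32 [192.2, 141.6, 242.6, 184.1] 1316 z 5.3 [414.  237.2 425.5 257.1 108.4 172.4   8.5]
top 0.63 [276.9, 265.0, 301.7, 289.5] 422 z 31.8 [449.8  -5.1 449.6  -4.9  40.4  40.1  16.9]
top 0.52 [344.5, 164.7, 353.3, 181.4] 86 z 22.5 [ 655.8 -125.3  656.7 -125.4   12.    30.9   -2.5]
```

play_rows --pt "0 0 0.0005 0 0 0 0.4" --pt "0 0 0.001 0 0 0 0.4" --pt "0 0 0.0014 0 0 0 0.4" --pt "0 0 0.0014 0 0 0 0.4" --pt "0 0 0.0014 0 0 0 0.4"

```text
time: 17.67
tcp_pos: [0.6618, -0.1387, -0.0284]
orientation: [2.158, 2.282, 0.0]
wrist_force: [-0.8, 0.2, 2.7]
grip_width: 0.0393
grasp_force: 32.2
```

Contact at 2.7 N. I'll release and rise.

play_rows --pt "0 0 0 0 0 0 0.48" --pt "0 0 0 0 0 0 0.56" --pt "0 0 0 0 0 0 0.62" --pt "0 0 0 0 0 0 0.65" --pt "0 0 0 0 0 0 0.65"

```text
time: 18.08
tcp_pos: [0.6615, -0.1387, -0.0293]
orientation: [-2.158, -2.282, 0.0]
wrist_force: [-0.1, 0.3, -0.1]
grip_width: 0.0557
grasp_force: 0.0
```

play_rows --pt "0 0 -0.01 0 0 0 0.7" --pt "0 0 -0.03 0 0 0 0.75" --pt "0 0 -0.06 0 0 0 0.8" --pt "0 0 -0.09 0 0 0 0.8" --pt "0 0 -0.1 0 0 0 0.8"

```text
time: 18.5
tcp_pos: [0.6647, -0.1396, 0.078]
orientation: [2.152, 2.276, 0.007]
wrist_force: [1.7, 0.3, 1.9]
grip_width: 0.0683
grasp_force: 0.0
```

```bash
python3 go.py 438 -281 60 9.8;python3 chip.py gold_chip 20; python3 chip.py board 44;python3 chip.py cold_plate 30
```

```text
t18.50 dp [-0.1285 -0.2344  0.0162] rv [ 0.0094  0.0039 -0.1151] rows 6.5 tcp [ 0.6647 -0.1396  0.078 ] F [1.7 0.3 1.9] w0.0683 g0.0 q [-0.29  0.41  1.21  0.    1.52 -0.35]
side 0.86 [322.1, 277.8, 344.5, 298.1] 402 z 21.6 [ 6.598e+02 -1.432e+02  6.605e+02 -1.425e+02  4.620e+01  4.280e+01
 -3.000e-01]
top 0.79 [348.7, 161.0, 361.8, 180.1] 201 z 21.6 [ 660.9 -140.1  662.7 -139.7   24.1   39.6   -2.7]
side 0.16 [298.6, 265.2, 369.3, 318.0] 2362 z 12.5 [ 653.8 -169.6  652.1 -165.8  122.6  111.5    2.9]
top 0.89 [405.1, 261.6, 468.3, 298.8] 1696 z 45.3 [ 436.4 -280.8  436.6 -281.    54.8  114.8   11. ]
top 0.33 [244.9, 242.3, 316.1, 317.7] 2975 z 21.4 [451.4   8.5 444.5   8.6 118.5 142.6  14.5]
side 0.68 [195.6, 318.5, 239.2, 399.3] 617 z 30.7 [ 441.3 -339.6  439.1 -338.8   40.3   70.4  -16.9]
side 0.58 [194.9, 135.7, 253.3, 181.5] 2358 z 5.4 [439.1 245.5 439.4 253.1 132.4 176.1  10.2]
top 0.69 [403.3, 259.8, 469.6, 302.7] 299 z 31.3 [ 445.5 -345.3  446.  -345.4   56.8   12.6    6.5]
```

```bash
cat > bd.py <<'E'
from h import *
for n in('side','top'):
    p,d,W=shot(n);hsv=cv2.cvtColor(p,cv2.COLOR_RGB2HSV);H,S,V=[hsv[...,i].astype(int) for i in range(3)]
    near=np.hypot(W[...,0]-.437,W[...,1]+.281)<.11
    print(n,'green',maskrect(n,near&(abs(H-60)<20)&(S>100)&(V>30),.044))
    m=near&(W[...,2]>.040)&(W[...,2]<.05);m=cv2.morphologyEx(m.astype(np.uint8),cv2.MORPH_OPEN,np.ones((3,3)));print(n,'depth',maskrect(n,m,.044))
    m=near&(W[...,2]>.026)&(W[...,2]<.055);m=cv2.morphologyEx(m.astype(np.uint8),cv2.MORPH_OPEN,np.ones((5,5)));print(n,'plate',maskrect(n,m,.030))
    c=near&((H<13)|(H>172))&(S>100)&(V>90)|near&(abs(H-60)<20)&(S>100)&(V>30)
    print(n,'plate col',maskrect(n,cv2.morphologyEx(c.astype(np.uint8),cv2.MORPH_CLOSE,np.ones((3,3))),.030))
E
python3 bd.py
```

```text
side green [ 435.7 -284.2  435.4 -281.8   50.3  111.1   10.6]
side depth [ 435.2 -284.8  434.9 -282.    52.   115.3   10.5]
side plate [ 434.6 -283.8  434.2 -280.2   60.   142.2   10. ]
side plate col [ 435.  -282.9  434.5 -279.3   58.3  139.7   10. ]
top green [ 436.7 -281.9  436.5 -280.2   49.1  110.6   10.5]
top depth [ 436.8 -282.6  436.7 -281.4   52.   113.    10.5]
top plate [ 436.4 -286.1  436.6 -282.4   59.9  132.5   10. ]
top plate col [ 436.4 -285.6  436.3 -281.4   57.6  130.6   10.2]
```

play_rows --pt "-0.02 -0.036 0 0 0 -0.02 0.8" --pt "-0.04 -0.072 0 0 0 -0.04 0.8" --pt "-0.06 -0.108 0 0 0 -0.06 0.8" --pt "-0.08 -0.144 0 0 0 -0.08 0.8" --pt "-0.096 -0.176 0.005 0 0 -0.1151 0.8"

```text
time: 19.62
tcp_pos: [0.49, -0.246, 0.0672]
orientation: [2.021, 2.402, -0.0]
wrist_force: [0.6, -1.0, 0.4]
grip_width: 0.0683
grasp_force: 0.0
```

```bash
python3 go.py 436.8 -281 20 9.8
```

```text
t19.62 dp [-0.0253 -0.0585  0.0471] rv [0.0015 0.0022 0.001 ] rows 1.9 tcp [ 0.49   -0.246   0.0672] F [ 0.6 -1.   0.4] w0.0683 g0.0 q [-0.57  0.14  1.56 -0.    1.44 -0.74]
```

play_rows --pt "-0.013 -0.03 0 0 0 -0.01 0.8" --pt "-0.0255 -0.0592 0 0 0 -0.011 0.8" --pt "-0.0255 -0.0592 0.02 0 0 -0.011 0.8" --pt "-0.0255 -0.0592 0.05 0 0 -0.011 0.8" --pt "-0.0255 -0.0592 0.055 0 0 -0.011 0.8"

```text
time: 20.03
tcp_pos: [0.434, -0.278, 0.007]
orientation: [-2.008, -2.407, -0.0]
wrist_force: [-0.9, 1.0, -1.2]
grip_width: 0.0683
grasp_force: 0.0
```

play_rows --pt "0 0 0 0 0 0 0.8" --pt "0 0 0 0 0 0 0.8" --pt "0 0 0 0 0 0 0.8"

```text
time: 20.28
tcp_pos: [0.4386, -0.2801, 0.0127]
orientation: [2.008, 2.413, 0.0]
wrist_force: [-0.2, -0.1, -0.1]
grip_width: 0.0685
grasp_force: 0.0
```

```bash
python3 go.py 436 -281 -8 10.5
```

```text
t20.28 dp [-0.0003 -0.0028  0.0207] rv [ 0.0019  0.0021 -0.0005] rows 0.5 tcp [ 0.4386 -0.2801  0.0127] F [-0.2 -0.1 -0.1] w0.0685 g0.0 q [-0.68  0.13  1.69  0.    1.32 -0.86]
```

play_rows --pt "0 -0.002 0.008 0 0 0 0.8" --pt "0 -0.002 0.015 0 0 0 0.8" --pt "0 -0.002 0.02 0 0 0 0.8" --pt "0 -0.002 0.0205 0 0 0 0.75" --pt "0 -0.002 0.0205 0 0 0 0.7" --newtons 25

```text
time: 20.7
tcp_pos: [0.4349, -0.2795, -0.0103]
orientation: [-2.009, -2.413, -0.0]
wrist_force: [-0.2, 0.3, 0.3]
grip_width: 0.0598
grasp_force: 0.0
```

play_rows --pt "0 0 0 0 0 0 0.65" --pt "0 0 0 0 0 0 0.62" --pt "0 0 0 0 0 0 0.55" --pt "0 0 0 0 0 0 0.5" --pt "0 0 0 0 0 0 0.5"

```text
time: 21.12
tcp_pos: [0.4357, -0.2802, -0.009]
orientation: [2.01, 2.413, 0.0]
wrist_force: [-0.5, 0.5, 1.3]
grip_width: 0.0511
grasp_force: 26.4
```

```bash
python3 go.py 436 -281 -8 10.5
```

```text
t21.12 dp [-0.0008  0.0002 -0.001 ] rv [ 0.0008  0.0007 -0.0013] rows 0.0 tcp [ 0.4357 -0.2802 -0.009 ] F [-0.5  0.5  1.3] w0.0511 g26.4 q [-0.68  0.15  1.72  0.    1.27 -0.86]
```

play_rows --pt "0 0 0 0 0 0 0.5" --pt "0 0 -0.005 0 0 0 0.5" --pt "0 0 -0.015 0 0 0 0.5" --pt "0 0 -0.035 0 0 0 0.5" --pt "0 0 -0.07 0 0 0 0.5" --newtons 50

```text
time: 21.53
tcp_pos: [0.4324, -0.2777, 0.0574]
orientation: [-2.004, -2.407, 0.0]
wrist_force: [0.1, -0.6, -0.9]
grip_width: 0.05
grasp_force: 52.2
```

```bash
python3 go.py 439.7 279.5 62 9.7; python3 tip.py 40 s7.png; python3 chip.py board 108; python3 chip.py cold_plate 30; python3 bd.py
```

```text
t21.53 dp [ 0.5467  0.1079 -0.0013] rv [-0.0063 -0.0073  0.0126] rows 13.4 tcp [ 0.4324 -0.2777  0.0574] F [ 0.1 -0.6 -0.9] w0.0500 g52.2 q [-0.68  0.08  1.65  0.    1.42 -0.86]
tcp [ 0.4324 -0.2777  0.0574] F [ 0.1 -0.6 -0.9] w 0.05 g 52.2
-1 132 low z [105. 107. 107. 108. 108. 108. 108. 108. 109. 109.] y -311.0 cols 189 202 row 349
1 101 low z [104. 104. 107. 107. 107. 107. 107. 108. 108. 108.] y -303.0 cols 223 235 row 343
side 0.65 [199.0, 317.3, 237.5, 365.6] 1496 z 122.1 [ 438.5 -292.9  437.4 -289.5   53.    92.9   11.3]
top 0.97 [416.4, 264.5, 452.0, 297.6] 869 z 118.5 [ 434.1 -257.6  433.9 -259.6   51.3   58.5   11.3]
side 0.56 [196.3, 345.5, 242.0, 400.8] 1088 z 30.8 [ 441.7 -324.   441.8 -322.1   60.3   58.7    9.9]
side 0.49 [196.8, 317.1, 236.0, 366.5] 1471 z 114.2 [ 429.5 -251.   428.6 -248.1   56.5  102.5   10.7]
top 0.78 [392.9, 263.5, 435.8, 302.8] 702 z 31.1 [ 431.7 -232.   431.3 -248.6   62.1   80.5    9. ]
side green [ 430.6 -255.5  430.7 -253.7   56.8   95.4   10.5]
side depth [ 399.1 -363.3  399.  -362.6   10.1   11.8   -3.5]
side plate [ 441.8 -324.1  441.8 -323.1   59.9   54.8   10.1]
side plate col [ 434.8 -279.3  433.6 -273.1   58.4  152.5    9.8]
top green [ 434.4 -275.7  433.8 -275.6   54.7   62.8    9.8]
top depth [ 380.  -205.4  380.2 -205.4    9.4    9.3   -1.2]
top plate [ 427.2 -228.   426.9 -227.6   59.7   37.1   10.6]
top plate col [ 432.3 -258.1  432.3 -260.2   58.   102.7    9.6]
```

View pics/s7.png

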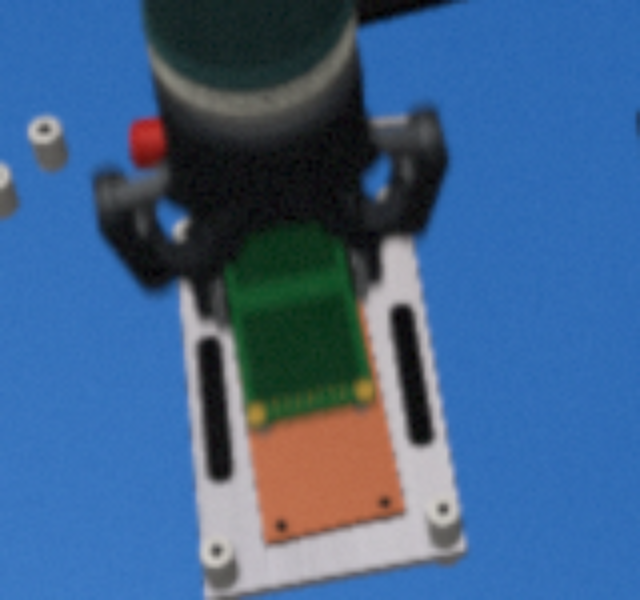

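The board is lifted from the plate and the plate stayed on the jig. I'll check the tilt next.

play_rows --pt "0 0 0 0 0 0 0.5" --pt "0 0 0 0 0 0 0.5"

```text
time: 22.25
tcp_pos: [0.4351, -0.2798, 0.0601]
orientation: [-2.01, -2.413, -0.0]
wrist_force: [0.5, 0.6, -0.9]
grip_width: 0.05
grasp_force: 52.2
```

```bash
cat > tilt.py <<'E'
from h import *
import sys
hue=float(sys.argv[1]);s=manip.observe();print('tcp',s['tcp_pos'].round(4))
A=R.from_rotvec(s['orientation']).as_matrix()
zmin=float(sys.argv[2])/1000
for n in('side','top'):
    p,d,W=shot(n);hsv=cv2.cvtColor(p,cv2.COLOR_RGB2HSV);H,S,V=[hsv[...,i].astype(int) for i in range(3)]
    dh=abs((H-hue+90)%180-90);L=(W-s['tcp_pos'])@A
    m=(dh<15)&(S>100)&(V>40)&(W[...,2]>zmin)&(np.hypot(L[...,0],L[...,1])<.09)&(abs(L[...,1])<.028)
    m=cv2.erode(m.astype(np.uint8),np.ones((3,3)))>0
    if m.sum()<20: print(n,'few',m.sum()); continue
    Q=L[m];Q[:,2]*=-1
    k=np.ones(len(Q),bool)
    for _ in range(4):
        c=np.linalg.lstsq(np.c_[Q[k][:,:2],np.ones(k.sum())],Q[k][:,2],rcond=None)[0];r=Q[:,2]-np.c_[Q[:,:2],np.ones(len(Q))]@c;k=abs(r)<.004
    print(n,m.sum(),k.sum(),'slope deg x,y',np.degrees(c[:2]).round(2),'h0-tcp mm',(c[2]*1000).round(1),'xrange',(Q[k][:,0].min()*1000).round(),(Q[k][:,0].max()*1000).round(),'y',(Q[k][:,1].min()*1000).round(),(Q[k][:,1].max()*1000).round())
E
python3 tilt.py 60 70; python3 go.py 439.7 279.5 62 9.7
```

```text
tcp [ 0.4351 -0.2798  0.0601]
side 960 959 slope deg x,y [-0.05 -0.26] h0-tcp mm 53.6 xrange -57.0 27.0 y -24.0 23.0
top 575 564 slope deg x,y [-0.17  0.17] h0-tcp mm 54.3 xrange -1.0 50.0 y -22.0 24.0
t22.35 dp [ 0.5494  0.1056 -0.0015] rv [-0.0001 -0.0003  0.0127] rows 13.5 tcp [ 0.4353 -0.2799  0.0603] F [ 0.7  0.4 -1.2] w0.0503 g52.2 q [-0.68  0.08  1.64  0.    1.42 -0.86]
```

play_rows --pt "0.03 0.006 0 0 0 0 0.5" --pt "0.068 0.013 0 0 0 0 0.5" --pt "0.106 0.0205 0 0 0 0 0.5" --pt "0.145 0.028 0 0 0 0 0.5" --pt "0.183 0.035 0 0 0 0 0.5"

```text
time: 22.77
tcp_pos: [0.4364, -0.092, 0.0607]
orientation: [2.011, 2.413, 0.001]
wrist_force: [0.6, -0.1, -1.3]
grip_width: 0.05
grasp_force: 52.2
```

play_rows --pt "0.037 0.007 0 0 0 0 0.5" --pt "0.074 0.014 0 0 0 0 0.5" --pt "0.11 0.021 0 0 0 0 0.5" --pt "0.147 0.028 0 0 0 0 0.5" --pt "0.183 0.035 0 0 0 0 0.5"

```text
time: 23.18
tcp_pos: [0.4377, 0.0946, 0.0609]
orientation: [2.01, 2.414, 0.001]
wrist_force: [0.8, -0.1, -0.7]
grip_width: 0.0502
grasp_force: 52.2
```

play_rows --pt "0.037 0.007 0 0 0 0 0.5" --pt "0.074 0.014 0 0 0 0.003 0.5" --pt "0.11 0.021 0 0 0 0.006 0.5" --pt "0.147 0.028 0 0 0 0.01 0.5" --pt "0.183 0.035 0 0 0 0.0127 0.5"

```text
time: 23.6
tcp_pos: [0.4389, 0.2811, 0.0607]
orientation: [2.025, 2.401, 0.001]
wrist_force: [0.5, 0.2, -1.0]
grip_width: 0.0502
grasp_force: 52.2
```

play_rows --pt "0 0 0 0 0 0 0.5" --pt "0 0 0 0 0 0 0.5" --pt "0 0 0 0 0 0 0.5"

```text
time: 23.85
tcp_pos: [0.439, 0.2786, 0.0603]
orientation: [2.025, 2.402, -0.002]
wrist_force: [0.6, 0.5, -1.5]
grip_width: 0.0505
grasp_force: 52.2
```

```bash
python3 go.py 439.6 280.2 -35 9.7
```

```text
t23.85 dp [0.0015 0.0009 0.0953] rv [-0.0006  0.0009  0.0007] rows 2.3 tcp [0.439  0.2786 0.0603] F [ 0.6  0.5 -1.5] w0.0505 g52.2 q [ 0.46  0.09  1.64 -0.    1.42  0.29]
```

play_rows --pt "0.0015 0.0009 0.025 0 0 0 0.5" --pt "0.0015 0.0009 0.05 0 0 0 0.5" --pt "0.0015 0.0009 0.07 0 0 0 0.5" --pt "0.0015 0.0009 0.08 0 0 0 0.5" --pt "0.0015 0.0009 0.083 0 0 0 0.5"

```text
time: 24.27
tcp_pos: [0.4383, 0.2784, -0.0248]
orientation: [-2.027, -2.398, 0.007]
wrist_force: [-1.4, 0.4, -1.4]
grip_width: 0.0508
grasp_force: 52.2
```

play_rows --pt "0 0 0.002 0 0 0 0.5" --pt "0 0 0.004 0 0 0 0.5" --pt "0 0 0.004 0 0 0 0.5" --pt "0 0 0.004 0 0 0 0.5"

```text
time: 24.6
tcp_pos: [0.4409, 0.281, -0.0252]
orientation: [2.025, 2.4, 0.004]
wrist_force: [0.1, -0.6, -0.4]
grip_width: 0.0503
grasp_force: 52.2
```

```bash
python3 go.py 439.6 280.2 -35 9.7; python3 tilt.py 60 12; python3 chip.py board 26
```

```text
t24.60 dp [-0.0006 -0.0014  0.0098] rv [ 0.0025 -0.0008 -0.0002] rows 0.2 tcp [ 0.4409  0.281  -0.0252] F [ 0.1 -0.6 -0.4] w0.0503 g52.2 q [0.46 0.17 1.72 0.   1.24 0.29]
tcp [ 0.4409  0.281  -0.0252]
side 41 41 slope deg x,y [-0.43  1.17] h0-tcp mm 53.4 xrange -54.0 7.0 y -21.0 21.0
top 492 468 slope deg x,y [-1.27  0.21] h0-tcp mm 53.9 xrange -53.0 -5.0 y -22.0 22.0
side 0.56 [213.4, 140.1, 237.7, 168.7] 615 z 28.6 [441.1 274.5 439.7 277.   52.3 128.7  10. ]
side 0.39 [183.6, 305.2, 255.0, 413.3] 3126 z 17.1 [ 437.9 -296.2  435.5 -279.7  110.7  188.3    7.1]
top 0.79 [145.1, 266.9, 175.0, 298.0] 741 z 28.7 [445.2 249.1 445.8 250.9  54.7  54.5  10. ]
```

play_rows --pt "-0.0003 -0.001 0.003 0 0 0 0.5" --pt "-0.0003 -0.001 0.006 0 0 0 0.5" --pt "-0.0003 -0.001 0.008 0 0 0 0.5" --pt "-0.0003 -0.001 0.0085 0 0 0 0.5" --pt "-0.0003 -0.001 0.0085 0 0 0 0.5"

```text
time: 25.32
tcp_pos: [0.4386, 0.28, -0.0348]
orientation: [-2.025, -2.401, 0.001]
wrist_force: [-2.7, -1.9, 3.3]
grip_width: 0.05
grasp_force: 52.5
```

play_rows --pt "0 0 0.0004 0 0 0 0.5" --pt "0 0 0.0004 0 0 0 0.5" --pt "0 0 0.0004 0 0 0 0.5"

```text
time: 25.57
tcp_pos: [0.4386, 0.2801, -0.0348]
orientation: [-2.025, -2.401, 0.001]
wrist_force: [-2.8, -0.6, 5.3]
grip_width: 0.05
grasp_force: 52.7
```

```bash
python3 go.py 439.6 280.2 -35 9.7; python3 tilt.py 60 12
```

```text
t25.57 dp [-0.      0.001   0.0002] rv [-0.0006  0.0001  0.0001] rows 0.0 tcp [ 0.4386  0.2801 -0.0348] F [-2.8 -0.6  5.3] w0.0500 g52.7 q [0.46 0.18 1.73 0.   1.22 0.29]
tcp [ 0.4386  0.2801 -0.0348]
side 48 47 slope deg x,y [-0.83 -0.15] h0-tcp mm 53.9 xrange -55.0 8.0 y -22.0 20.0
top 464 440 slope deg x,y [ 0.11 -0.78] h0-tcp mm 54.6 xrange -54.0 -4.0 y -22.0 22.0
```

Contact at the predicted height. I'll release and rise.

play_rows --pt "0 0 0 0 0 0 0.62" --pt "0 0 0 0 0 0 0.66" --pt "0 0 0 0 0 0 0.72" --pt "0 0 0 0 0 0 0.78" --pt "0 0 0 0 0 0 0.8" --newtons 25

```text
time: 26.08
tcp_pos: [0.4389, 0.2801, -0.0356]
orientation: [-2.026, -2.401, 0.0]
wrist_force: [0.5, 0.2, -0.3]
grip_width: 0.0683
grasp_force: 0.0
```

play_rows --pt "0 0 -0.01 0 0 0 0.8" --pt "0 0 -0.03 0 0 0 0.82" --pt "0 0 -0.06 0 0 0 0.88" --pt "0 0 -0.09 0 0 0 0.88" --pt "0 0 -0.1 0 0 0 0.88"

```text
time: 26.5
tcp_pos: [0.4419, 0.2816, 0.0706]
orientation: [2.023, 2.399, 0.014]
wrist_force: [0.7, 0.8, 0.2]
grip_width: 0.075
grasp_force: 0.0
```

```bash
python3 go.py 435.5 -280.5 50 10; python3 chip.py board 18;python3 bd.py
```

```text
t26.50 dp [-0.5531 -0.1012  0.0181] rv [ 0.009  -0.0027 -0.0052] rows 13.6 tcp [0.4419 0.2816 0.0706] F [0.7 0.8 0.2] w0.0750 g0.0 q [0.46 0.08 1.62 0.   1.43 0.29]
side 0.66 [209.3, 140.4, 235.9, 174.2] 688 z 19.3 [438.7 273.8 439.  274.7  54.1 129.9   8.5]
top 0.69 [128.6, 245.1, 192.1, 321.6] 2833 z 5.7 [444.8 241.2 445.1 246.4 137.1 117.   10.8]Traceback (most recent call last):
  File "bd.py", line 5, in <module>
    print(n,'green',maskrect(n,near&(abs(H-60)<20)&(S>100)&(V>30),.044))
                    ~~~~~~~~^^^^^^^^^^^^^^^^^^^^^^^^^^^^^^^^^^^^^^^^^^^
  File "h.py", line 23, in maskrect
    k,l,s,_=cv2.connectedComponentsWithStats(m.astype(np.uint8));i=1+np.argmax(s[1:,4])
                                                                     ~~~~~~~~~^^^^^^^^^
    return _wrapfunc(a, 'argmax', axis=axis, out=out, **kwds)
    return bound(*args, **kwds)
ValueError: attempt to get argmax of an empty sequence
```

play_rows --pt "-0.03 -0.006 0 0 0 0 0.88" --pt "-0.068 -0.0125 0 0 0 0 0.88" --pt "-0.106 -0.0195 0 0 0 0 0.88" --pt "-0.145 -0.0265 0 0 0 0 0.88" --pt "-0.183 -0.0335 0 0 0 0 0.88"

```text
time: 27.17
tcp_pos: [0.4346, 0.0924, 0.0622]
orientation: [-2.023, -2.4, 0.005]
wrist_force: [0.8, 0.4, 0.1]
grip_width: 0.0751
grasp_force: 0.0
```

play_rows --pt "-0.037 -0.007 0 0 0 0 0.88" --pt "-0.074 -0.0135 0 0 0 0 0.88" --pt "-0.11 -0.02 0 0 0 0 0.88" --pt "-0.147 -0.027 0 0 0 -0.003 0.88" --pt "-0.183 -0.0335 0 0 0 -0.005 0.88"

```text
time: 27.58
tcp_pos: [0.4326, -0.0932, 0.0624]
orientation: [-2.017, -2.403, 0.002]
wrist_force: [0.2, -0.4, -0.1]
grip_width: 0.075
grasp_force: 0.0
```

```bash
cat > bd2.py <<'E'
from h import *
op=lambda m,k=3:cv2.morphologyEx(m.astype(np.uint8),cv2.MORPH_OPEN,np.ones((k,k)))
for n in('side','top'):
    p,d,W=shot(n);hsv=cv2.cvtColor(p,cv2.COLOR_RGB2HSV);H,S,V=[hsv[...,i].astype(int) for i in range(3)]
    near=np.hypot(W[...,0]-.437,W[...,1]+.281)<.11
    cu=near&((H<15)|(H>172))&(S>80)&(V>70);print(n,'plate',maskrect(n,op(cu),.030),'z',np.median(W[op(cu)>0][:,2]).round(4))
    near=np.hypot(W[...,0]-.44,W[...,1]-.279)<.11
    g=near&(abs(H-60)<22)&(S>100)&(V>30);print(n,'board',maskrect(n,op(g),.018),'z',np.median(W[op(g)>0][:,2]).round(4))
E
python3 bd2.py; python3 go.py 435.5 -280.5 0 10
```

```text
side plate [ 434.9 -282.8  434.5 -279.2   59.2  140.8   10.1] z 0.0307
side board [456.5 269.7 456.1 272.3  17.2  90.    9.3] z 0.0193
top plate [ 439.8 -314.3  440.9 -307.8   58.8   78.1   10. ] z 0.031
top board [439.  278.9 439.2 278.4  49.4 107.6   9.8] z 0.0199
t27.68 dp [-0.1822 -0.0278  0.0626] rv [-0.0041  0.0001 -0.0074] rows 4.7 tcp [ 0.4329 -0.0962  0.0625] F [-0.2  0.2  0.2] w0.0752 g0.0 q [-0.34 -0.09  1.8  -0.    1.43 -0.51]
```

play_rows --pt "-0.036 -0.0055 0 0 0 -0.002 0.88" --pt "-0.073 -0.011 0 0 0 -0.004 0.88" --pt "-0.109 -0.0165 0 0 0 -0.007 0.88" --pt "-0.146 -0.022 0 0 0 -0.007 0.88" --pt "-0.1815 -0.0278 0 0 0 -0.007 0.88"

```text
time: 28.1
tcp_pos: [0.4377, -0.2756, 0.0624]
orientation: [-2.008, -2.411, -0.001]
wrist_force: [-0.1, -0.2, 1.0]
grip_width: 0.0751
grasp_force: 0.0
```

play_rows --pt "0 0 0.01 0 0 0 0.88" --pt "0 0 0.03 0 0 0 0.88" --pt "0 0 0.05 0 0 0 0.88" --pt "0 0 0.06 0 0 0 0.88" --pt "0 0 0.06 0 0 0 0.88"

```text
time: 28.52
tcp_pos: [0.4358, -0.2722, -0.0001]
orientation: [-2.004, -2.407, -0.0]
wrist_force: [-0.8, 0.0, -0.2]
grip_width: 0.075
grasp_force: 0.0
```

play_rows --pt "0 0 0.002 0 0 0 0.88" --pt "0 0 0.002 0 0 0 0.88" --pt "0 0 0.002 0 0 0 0.88"

```text
time: 28.77
tcp_pos: [0.4395, -0.2756, 0.0037]
orientation: [2.009, 2.412, 0.0]
wrist_force: [0.4, -0.1, 0.2]
grip_width: 0.0748
grasp_force: 0.0
```

```bash
python3 go.py 435.3 -280 -24 10
```

```text
t28.77 dp [-0.0035 -0.005   0.0277] rv [0.0015 0.0015 0.0073] rows 0.7 tcp [ 0.4395 -0.2756  0.0037] F [ 0.4 -0.1  0.2] w0.0748 g0.0 q [-0.67  0.13  1.71  0.    1.3  -0.85]
```

play_rows --pt "-0.003 -0.0045 0.006 0 0 0.007 0.88" --pt "-0.003 -0.0045 0.015 0 0 0.007 0.88" --pt "-0.003 -0.0045 0.022 0 0 0.007 0.88" --pt "-0.003 -0.0045 0.022 0 0 0.007 0.88" --pt "-0.003 -0.0045 0.022 0 0 0.007 0.88"

```text
time: 29.18
tcp_pos: [0.434, -0.2787, -0.0205]
orientation: [-2.019, -2.404, -0.0]
wrist_force: [-0.3, -0.5, 0.1]
grip_width: 0.0748
grasp_force: 0.0
```

```bash
python3 go.py 435.3 -280 -24 10
```

```text
t29.18 dp [-0.0015  0.0011  0.0035] rv [-0.0014 -0.0018 -0.0005] rows 0.1 tcp [ 0.434  -0.2787 -0.0205] F [-0.3 -0.5  0.1] w0.0748 g0.0 q [-0.68  0.16  1.73  0.    1.25 -0.86]
```

play_rows --pt "-0.001 0.0005 0.003 0 0 0 0.88" --pt "-0.001 0.0005 0.005 0 0 0 0.85" --pt "-0.001 0.0005 0.005 0 0 0 0.82" --pt "-0.001 0.0005 0.005 0 0 0 0.78" --pt "-0.001 0.0005 0.005 0 0 0 0.75" --newtons 25

```text
time: 29.6
tcp_pos: [0.4356, -0.2802, -0.0243]
orientation: [2.019, 2.406, 0.0]
wrist_force: [0.6, 0.4, -0.1]
grip_width: 0.0638
grasp_force: 0.0
```

play_rows --pt "0 0 0 0 0 0 0.72" --pt "0 0 0 0 0 0 0.68" --pt "0 0 0 0 0 0 0.6" --pt "0 0 0 0 0 0 0.6" --pt "0 0 0 0 0 0 0.6"

```text
time: 30.02
tcp_pos: [0.4357, -0.2803, -0.0239]
orientation: [2.019, 2.406, 0.0]
wrist_force: [-1.1, 0.9, 3.3]
grip_width: 0.0591
grasp_force: 28.1
```

```bash
python3 go.py 435.3 -280 -24 10
```

```text
t30.02 dp [ 0.0003 -0.0003  0.0001] rv [ 0.0005  0.0005 -0.0002] rows 0.0 tcp [ 0.4357 -0.2803 -0.0239] F [-1.1  0.9  3.3] w0.0591 g28.1 q [-0.68  0.16  1.73  0.    1.24 -0.86]
```

play_rows --pt "0 0 0 0 0 0 0.55" --pt "0 0 0 0 0 0 0.55" --pt "0 0 -0.003 0 0 0 0.55" --pt "0 0 -0.007 0 0 0 0.55" --pt "0 0 -0.014 0 0 0 0.55" --newtons 100

```text
time: 30.43
tcp_pos: [0.4339, -0.2789, -0.0121]
orientation: [-2.017, -2.403, -0.0]
wrist_force: [0.3, -0.2, -4.4]
grip_width: 0.0567
grasp_force: 106.8
```

play_rows --pt "0 0 -0.01 0 0 0 0.55" --pt "0 0 -0.03 0 0 0 0.55" --pt "0 0 -0.05 0 0 0 0.55" --pt "0 0 -0.06 0 0 0 0.55" --pt "0 0 -0.06 0 0 0 0.55"

```text
time: 30.85
tcp_pos: [0.4375, -0.2818, 0.0533]
orientation: [2.015, 2.401, 0.0]
wrist_force: [-0.0, -0.4, -3.5]
grip_width: 0.0568
grasp_force: 107.3
```

play_rows --pt "0 0 0 0 0 0 0.55" --pt "0 0 0 0 0 0 0.55" --pt "0 0 0 0 0 0 0.55"

```text
time: 31.1
tcp_pos: [0.4343, -0.2793, 0.0478]
orientation: [-2.017, -2.404, -0.0]
wrist_force: [0.2, 0.9, -3.9]
grip_width: 0.0565
grasp_force: 107.3
```

```bash
python3 go.py 666 138.3 50 -1.4; sed -i 's/<.028)/<.033)/' tilt.py; python3 tilt.py 8 60
```

```text
t31.10 dp [ 0.3711  0.3005 -0.0018] rv [-0.0024 -0.0024  0.1987] rows 11.5 tcp [ 0.4343 -0.2793  0.0478] F [ 0.2  0.9 -3.9] w0.0565 g107.3 q [-0.68  0.09  1.66  0.    1.4  -0.86]
tcp [ 0.4343 -0.2793  0.0478]
side 1619 1608 slope deg x,y [-0.21 -0.01] h0-tcp mm 53.8 xrange -68.0 28.0 y -29.0 27.0
top 1107 1081 slope deg x,y [ 0.24 -0.25] h0-tcp mm 54.0 xrange -3.0 70.0 y -27.0 28.0
```

play_rows --pt "0.02 0.016 0 0 0 0.01 0.55" --pt "0.045 0.036 0 0 0 0.025 0.55" --pt "0.071 0.057 0 0 0 0.04 0.55" --pt "0.098 0.079 0 0 0 0.053 0.55" --pt "0.1237 0.1002 0 0 0 0.066 0.55"

```text
time: 31.62
tcp_pos: [0.5127, -0.1393, 0.0488]
orientation: [-2.098, -2.336, 0.0]
wrist_force: [1.2, -0.6, -3.8]
grip_width: 0.0565
grasp_force: 107.3
```

play_rows --pt "0.026 0.0184 0 0 0 0.013 0.55" --pt "0.052 0.0367 0 0 0 0.026 0.55" --pt "0.078 0.055 0 0 0 0.04 0.55" --pt "0.104 0.0734 0 0 0 0.053 0.55" --pt "0.1301 0.0918 0 0 0 0.066 0.55"

```text
time: 32.03
tcp_pos: [0.5899, -0.0001, 0.0486]
orientation: [-2.174, -2.266, 0.002]
wrist_force: [0.8, -0.4, -3.1]
grip_width: 0.0563
grasp_force: 107.3
```

play_rows --pt "0.027 0.0166 0 0 0 0.013 0.55" --pt "0.055 0.0334 0 0 0 0.027 0.55" --pt "0.083 0.051 0 0 0 0.04 0.55" --pt "0.112 0.0684 0 0 0 0.053 0.55" --pt "0.1355 0.083 0 0 0 0.066 0.55"

```text
time: 32.45
tcp_pos: [0.6673, 0.1397, 0.0481]
orientation: [-2.246, -2.194, 0.001]
wrist_force: [0.7, 0.1, -4.2]
grip_width: 0.0565
grasp_force: 107.3
```

play_rows --pt "0 0 0 0 0 0 0.55" --pt "0 0 0 0 0 0 0.55" --pt "0 0 0 0 0 0 0.55" --pt "0 0 0 0 0 0 0.55"

```text
time: 32.78
tcp_pos: [0.6664, 0.1361, 0.0489]
orientation: [-2.248, -2.193, 0.002]
wrist_force: [-0.5, -0.7, -3.1]
grip_width: 0.0568
grasp_force: 107.6
```

```bash
python3 go.py 666 138 -37 -1.4;  python3 tilt.py 8 60
```

```text
t32.78 dp [ 0.002  -0.0003  0.0859] rv [-0.0016  0.0007 -0.0002] rows 2.1 tcp [0.6664 0.1361 0.0489] F [-0.5 -0.7 -3.1] w0.0568 g107.6 q [ 0.12  0.44  1.23 -0.    1.48  0.14]
tcp [0.6664 0.1361 0.0489]
side 882 862 slope deg x,y [ 0.08 -0.17] h0-tcp mm 54.0 xrange -69.0 63.0 y -29.0 27.0
top 754 729 slope deg x,y [ 0.04 -0.48] h0-tcp mm 54.7 xrange -65.0 69.0 y -28.0 27.0
```

play_rows --pt "0.001 0 0.02 0 0 0 0.55" --pt "0.0018 0 0.045 0 0 0 0.55" --pt "0.0018 0 0.065 0 0 0 0.55" --pt "0.0018 0 0.075 0 0 0 0.55" --pt "0.0018 0 0.077 0 0 0 0.55"

```text
time: 33.3
tcp_pos: [0.6645, 0.1378, -0.0307]
orientation: [-2.246, -2.191, 0.008]
wrist_force: [-1.2, -0.3, -4.5]
grip_width: 0.0567
grasp_force: 107.5
```

play_rows --pt "0 0 0 0 0 0 0.55" --pt "0 0 0 0 0 0 0.55" --pt "0 0 0 0 0 0 0.55" --pt "0 0 0 0 0 0 0.55"

```text
time: 33.63
tcp_pos: [0.6686, 0.1392, -0.0251]
orientation: [2.246, 2.193, 0.005]
wrist_force: [-0.2, 0.7, -3.4]
grip_width: 0.0567
grasp_force: 107.5
```

```bash
python3 go.py 666 138 -37 -1.4;  python3 tilt.py 8 12; python3 chip.py steel_pan 8
```

```text
t33.63 dp [-0.0012 -0.0026  0.0119] rv [ 0.0038 -0.0007  0.0007] rows 0.3 tcp [ 0.6686  0.1392 -0.0251] F [-0.2  0.7 -3.4] w0.0567 g107.5 q [0.12 0.5  1.3  0.   1.34 0.15]
tcp [ 0.6686  0.1392 -0.0251]
side 788 776 slope deg x,y [-0.1   0.03] h0-tcp mm 53.9 xrange -69.0 57.0 y -29.0 27.0
top 632 604 slope deg x,y [0.08 0.14] h0-tcp mm 54.1 xrange -65.0 69.0 y -28.0 26.0
side 0.64 [290.1, 165.6, 354.6, 223.2] 1651 z 4.1 [659.  100.2 665.4 134.3 182.6 136.8  -2. ]
top 0.76 [173.1, 140.8, 262.4, 205.3] 1607 z 4.4 [665.2  68.4 664.8  72.2 137.7  47.8   2. ]
```

play_rows --pt "-0.001 -0.0018 0.004 0 0 0 0.55" --pt "-0.001 -0.0018 0.007 0 0 0 0.55" --pt "-0.001 -0.0018 0.0085 0 0 0 0.55" --pt "-0.001 -0.0018 0.0085 0 0 0 0.55" --pt "-0.001 -0.0018 0.0085 0 0 0 0.55"

```text
time: 34.35
tcp_pos: [0.6651, 0.138, -0.036]
orientation: [-2.247, -2.195, 0.0]
wrist_force: [-0.6, 0.4, -3.3]
grip_width: 0.0563
grasp_force: 107.7
```

```bash
python3 go.py 666 138 -37 -1.4
```

```text
t34.35 dp [-0.      0.0009  0.001 ] rv [-0.0003 -0.      0.0007] rows 0.0 tcp [ 0.6651  0.138  -0.036 ] F [-0.6  0.4 -3.3] w0.0563 g107.7 q [0.12 0.5  1.31 0.   1.33 0.14]
```

play_rows --pt "0 0.0005 0.0004 0 0 0 0.55" --pt "0 0.0005 0.0008 0 0 0 0.55" --pt "0 0.0005 0.0012 0 0 0 0.55" --pt "0 0.0005 0.0014 0 0 0 0.55" --pt "0 0.0005 0.0014 0 0 0 0.55"

```text
time: 34.77
tcp_pos: [0.6657, 0.1381, -0.0361]
orientation: [2.248, 2.195, 0.0]
wrist_force: [-5.3, -0.0, 6.4]
grip_width: 0.0565
grasp_force: 108.5
```

play_rows --pt "0 0 0 0 0 0 0.66" --pt "0 0 0 0 0 0 0.7" --pt "0 0 0 0 0 0 0.75" --pt "0 0 0 0 0 0 0.82" --pt "0 0 0 0 0 0 0.88" --newtons 25

```text
time: 35.18
tcp_pos: [0.6664, 0.1381, -0.0372]
orientation: [2.247, 2.194, 0.002]
wrist_force: [-0.4, -0.9, 0.7]
grip_width: 0.0753
grasp_force: 0.0
```

play_rows --pt "0 0 0 0 0 0 0.88" --pt "0 0 -0.01 0 0 0 0.88" --pt "0 0 -0.03 0 0 0 0.88" --pt "0 0 -0.06 0 0 0 0.88" --pt "0 0 -0.1 0 0 0 0.88"

```text
time: 35.6
tcp_pos: [0.6634, 0.1377, 0.0605]
orientation: [-2.245, -2.192, 0.009]
wrist_force: [0.5, 0.3, -0.6]
grip_width: 0.0751
grasp_force: 0.0
```

play_rows --pt "-0.03 -0.02 -0.02 0 0 0 0.88" --pt "-0.07 -0.03 -0.03 0 0 0 0.88" --pt "-0.105 -0.05 -0.04 0 0 0 0.88" --pt "-0.14 -0.07 -0.05 0 0 0 0.88" --pt "-0.17 -0.08 -0.05 0 0 0 0.88"

```text
time: 36.02
tcp_pos: [0.5816, -0.032, 0.1168]
orientation: [2.244, 2.191, 0.005]
wrist_force: [0.2, -0.3, -0.6]
grip_width: 0.0751
grasp_force: 0.0
```

```bash
cat > fin.py <<'E'
from h import *
op=lambda m,k=3:cv2.morphologyEx(m.astype(np.uint8),cv2.MORPH_OPEN,np.ones((k,k)))
for n in('side','top'):
    p,d,W=shot(n,'fin_'+n+'.png');hsv=cv2.cvtColor(p,cv2.COLOR_RGB2HSV);H,S,V=[hsv[...,i].astype(int) for i in range(3)]
    near=lambda x,y,r:np.hypot(W[...,0]-x,W[...,1]-y)<r
    cu=op(near(.666,.138,.11)&((H<15)|(H>172))&(S>80)&(V>70));print(n,'plate',maskrect(n,cu,.017),np.median(W[cu>0][:,2]).round(4))
    print(n,'pan',maskrect(n,near(.667,.139,.14)&((S<70)|(cu>0)),.008))
    g=op(near(.44,.279,.11)&(abs(H-60)<22)&(S>100)&(V>30));print(n,'board',maskrect(n,g,.018),np.median(W[g>0][:,2]).round(4))
    for q,z in(('striped_chip',.03),('gold_chip',.02)):
        for r in models.trace(q,n)[:1]: print(n,q,round(r['p'],2),maskrect(n,r['region'],z))
E
python3 fin.py; python3 go.py 500 0 100 0
```

```text
side plate [669.6 104.4 665.2 111.7  91.1  59.5  -2.1] 0.018
side pan [667.9 115.1 665.8 131.9 182.9 135.7  -1.7]
side board [438.6 278.4 438.7 279.   49.3 110.8   9.7] 0.0194
side striped_chip 0.8 [447.9  -9.  448.   -8.8  42.2  47.9  15.5]
side gold_chip 0.88 [ 659.6 -141.8  659.6 -141.5   39.5   44.1    3.3]
top plate [666.3 140.3 666.5 140.7 139.1  58.   -1.2] 0.0183
top pan [665.9 138.3 666.2 138.9 195.2 135.7  -1.3]
top board [439.2 278.7 439.3 278.5  49.5 107.7   9.5] 0.0199
t36.32 dp [ 0.0272 -0.0828  0.0129] rv [ 0.0005 -0.0007 -0.023 ] rows 2.1 tcp [ 0.5821 -0.0291  0.1129] F [ 0.5 -0.1  0.2] w0.0753 g0.0 q [-0.15  0.19  1.42  0.    1.54 -0.12]
```

View pics/fin_side.png

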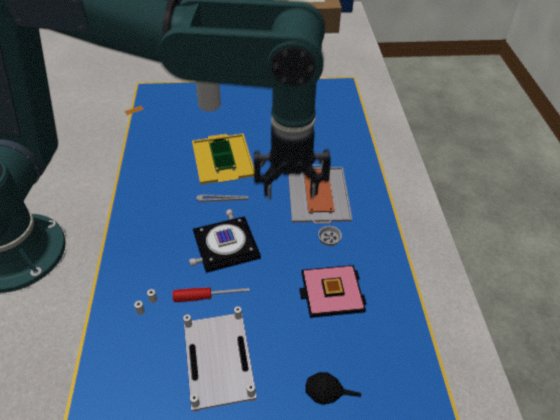

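The side view shows all four parts in place: striped chip (226,237), gold chip (333,287), board (222,155) and copper plate (319,190). All are flat and within about 2 mm of centre, so I'm handing in.

```bash
python3 -c "
from rig import manip
print(manip.finish_job())"
```

```text
the job is handed in; nothing more can be done
None
```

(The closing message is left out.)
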